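# Reload the bench thread waxer and snap its slotted cover on

### The job

Get the bench thread waxer ready for use: lay the beeswax puck flat in the round cup of the grey waxer base, then take the orange slotted cover from the sloped wooden rest, lower it squarely over the base's rim and press it straight down until both steel clips have snapped under the rim and it sits fully home. Set the parts down, do not drop them, and leave the other things on the bench where they are.

Things in the scene. Friction and masses are not known exactly. Their poses are not given: they have to be found in the camera images.
- waxer: Grey moulded base of the thread waxer on a dark steel foot plate (136 x 100 x 6 mm), screwed down, does not move. Origin: centre of the underside, z up, x along its long side. The body is 76 x 62 mm, with a wider rim at the top (see rim_top) and a round cup in the middle of the top (see cup_floor).
- cup_floor (a point): Centre of the floor of the round cup, 28.5 mm above the waxer's origin. The cup is 60 mm in diameter and 6.5 mm deep, open at the rim's upper face.
- beeswax: Round amber puck of beeswax with two dark cuts across its top, 55 mm diameter, 20 mm high, 60 g, lying flat on the table; it stands 13.5 mm proud of the rim when in the cup. Origin: centre of its underside, z up.
- cover: Orange plastic cover, open below, 101 mm (x) by 86 mm (y), 39 mm high plus a grip rib on top, about 200 g. Origin: centre of the skirt's lower edge, z out through the top, x along its long side. Starts on the sloped rest, z leaning 30 deg from vertical, -x end against the rest's lip. Fully home its origin is 16.5 mm above the waxer's origin, z up, long sides together, either way round.
- clip_a (a joint): Steel clip arm in the middle of the cover's +x end, 24 mm wide, hinged 32 mm above the skirt's lower edge: 0 = at rest or snapped under the rim, grows (to about 0.13 rad) as the nose, 3 mm over the rim, is spread outward by the rim; a spring closes it.
- clip_b (a joint): The same clip arm at the cover's -x end.
- rest: Wooden rest with a cork-lined surface that slopes 30 deg, does not move; 140 x 124 mm foot, upper edge about 90 mm high. Origin: centre of the underside, z up; the slope rises towards its +x and faces -x (roughly towards the robot); a lip 12 mm high in two parts holds the cover at the low edge.
- swatches: Pile of leather swatches, 52 x 67 x 11 mm, a bystander. Origin: centre of its underside.
- cork_block: Cork sanding block, 56 x 96 x 28 mm, a bystander. Origin: centre of its underside.
- rim_top (a point): Centre of the rim's upper face, 35 mm above the waxer's origin, axes as the waxer's. The rim is a rectangular flange 92 mm (x) by 76 mm (y), 6.5 mm thick (its lower face 28.5 mm above the origin), overhanging the body all round, its top edge chamfered 2 mm.
- cover_rib (a point): Point in the middle of the black grip rib on the cover, 60 mm above the cover's origin along its z, axes as the cover's. The rib runs along the cover's x: 56 mm long, 16 mm thick (y), from 39 to 63 mm above the cover's origin; either side of it the cover's top is flat for 30 mm.
- cover_ledge (a point): Centre of the ledge inside the cover, 18.5 mm above the cover's origin; it rests on the rim's upper face when home. The skirt below it (inside 95 x 80 mm) passes 1.5 to 2 mm outside the rim on each side. Put on loosely the cover stops on its clip noses about 10 mm higher than home; pressing it home takes about 8 to 18 N, easing as the clips snap.
There are look-alikes about, which are no part of the job. Leave any blue look-alike of the beeswax alone.

How it is judged (in metres and radians):
On the way:
1. the beeswax puck lies flat in the cup and is let go, the cover still off (z of beeswax in the frame of cup_floor between -0.003 and 0.004 m and horizontal distance between beeswax and cup_floor below 0.006 m and angle between beeswax's own z axis and vertical below 0.08 rad and contact force between the fingers and beeswax below 0.1 N and horizontal distance between cover and waxer above 0.05 m), for 0.2 s.
At the end, for the whole second after the job is handed in: The beeswax puck lies flat in the cup (within 6 mm of its centre, 4 mm of its floor); the cover sits level on the rim (origin within 2 mm of its home height, 4 mm of the waxer's centre, 2 deg of parallel) with both clips closed under the rim (below 0.04 rad); everything is at rest (z of beeswax in the frame of cup_floor between -0.003 and 0.004 m and horizontal distance between beeswax and cup_floor below 0.006 m and angle between beeswax's own z axis and vertical below 0.08 rad and z of cover in the frame of waxer between 0.014 and 0.0185 m and horizontal distance between cover and waxer below 0.004 m and angle between the z axis of cover and the z axis of waxer, either way round below 0.035 rad and value of joint each of clip_a, clip_b below 0.04 rad and linear speed of each of cover, beeswax below 0.02 m/s); the robot touches nothing.
It fails at once if the cover is dropped or slammed onto the waxer (faster than 0.5 m/s when close above it) (horizontal distance between cover and waxer below 0.04 m and z of cover in the frame of waxer below 0.07 m and linear speed of cover above 0.5 m/s).
It fails at once if the puck is dropped or thrown into the waxer (faster than 0.6 m/s out of the fingers) (horizontal distance between beeswax and waxer below 0.05 m and contact force between the fingers and beeswax below 0.1 N and linear speed of beeswax above 0.6 m/s).
It fails at once if the cork block or the swatches are shifted by more than 3 cm (distance of any of cork_block, swatches from where it was at the start of the episode above 0.03 m).
It also fails if it takes over 51 s, if anything falls off the work surface, if the arm or the gripper's body presses on something with over 40 N, if the wrist force passes 120 N, or if a joint passes its speed limit or range.

### The arm

A 7-joint arm with a two-finger parallel gripper is mounted at the origin on the work surface; the furniture and walls round the work are solid. World frame = base frame: x ahead of the robot, y to its left, z up, the work surface at z = 0. Lengths are in m, angles in degrees, forces in N, time in s.
With the tool pointing down it reaches from about 0.425 to 0.875 m from the base axis. Payload 4.7 kg.
Tool frame: the origin (TCP) lies between the finger pads; the fingertips stand 8 mm ahead of it and the grasp point (between the pads) lies 11 mm behind it (env.tip_extent is the distance from the TCP to the fingertips, in m); z points along the fingers, y is the line along which they close (so a half turn about z gives the same grasp; the last joint's range is limited). The gripper opens to 87 mm and grips with 3 to 60 N. Pads are 19 mm wide; open, the fingers measure 117 mm over their backs; the gripper's body (75 mm by 190 mm) begins 51 mm behind the grasp point.
Start: joints at [64.12, 18.392, -4.016, 83.108, 1.295, 78.541, -3.26], TCP at [0.292, -0.581, 0.204] pointing down, gripper open.
Joint ranges: [-163.93, 163.93], [-17.29, 119.83], [-79.2, 71.16], [3.27, 140.29], [-89.18, 269.18], [5.43, 117.66], [-154.24, 154.24]. Speed limits (degrees/s): [147.25, 147.25, 180, 180, 180, 180, 180].

### API

Orientations are given as [roll, pitch, yaw] about the fixed x, y, z axes, in that order (R = Rz(yaw) Ry(pitch) Rx(roll)).
In Python, from cell import sensors, vision, workorder, env gives the robot as it stands.
- The arm moves only by the tool drive_tool, never from a script. Its argument "moves" is a list of rows, each an object of numbers: "x", "y", "z": the shift along the tool's x, y, z in mm; "rx", "ry", "rz": the turn, a rotation vector about the tool's x, y, z in rad; "fingers": the closure, from -1 (fully open) to 1 (shut). In form: [{"x": .., "y": .., "z": .., "rx": .., "ry": .., "rz": .., "fingers": ..}, ...]. A call has 1 to 20 rows; each row is the pose to reach, as a shift and turn from the pose commanded when the call began, along the tool's axes at that moment; what a row does not reach only later rows make up. A row lasts 1/8 s, in which the tool goes at most 62.5 mm and 10.7 degrees, less where a joint would pass 70% of its speed; a pose out of reach is approached as far as the arm can. A call with a gripper value outside its range is refused whole. The fingers move at their own pace and stop on an object; "force" is the grip in N (left out, the last holds). Time passes only in rows, so rows that repeat a pose let the fingers close. It gives the time, the measured TCP pose, the force, the opening and the grip force at its end, in the units of the state.
- sensors.get_obs(): the state, without advancing time (a new reading comes with each control period).
- vision.read_camera(name): name is "scene" or "top" or "wrist"; returns a dict with "image" (420x560x3 uint8, red, green, blue), "fx", "fy", "cx", "cy" (pixels), "R" (3x3) and "t" (3): a world point X has camera coordinates R X + t. Camera axes: x right, y down, z forward; pixel columns grow to the right and rows downward; lengths in m; the calibration is good to about 2 mm. A picture is of the moment at which its call begins. There is no depth.
- workorder.sign_off(): hands the job in; it is judged then, once.
The state is a dict: "time_s": time; "qpos": joint angles; "joint_velocities": joint speeds; "effort": joint torques, N m; "tool_pos": TCP position; "tool_rot": TCP orientation; "force": force on the tool from outside, world axes, zero at the start; "wrist_torque": the same for the moment, N m; "grip_width": finger opening in m; "grasp_force": force on a finger pad.
Only numpy, scipy, OpenCV 4.12 (cv2) and the standard library are available. Lean on these libraries where they do the work, as an engineer would, in place of code of your own. Each camera call takes 0.05 s, during which the arm holds its last target. There are 200 camera calls.

## Working session

There is one attempt and no reset: what is moved stays moved. The work goes in short steps, Python scripts to look and compute and a tool call to move; the robot and the scene stay as the last step left them, time stands still between calls to the robot, and variables do not carry over. Pictures are saved under pics/ and viewed, at most 10 in all, crops included, and the job is handed in when it is done.

Besides the shell and the picture viewer there is one more tool, called after "Call:" in YAML: its name, and indented under it one key for each argument. drive_tool: Moves the arm, as the interface text tells. Its arguments: {"type":"object","properties":{"moves":{"type":"array"},"force":{"type":"number"}},"required":["moves"]}

```bash
mkdir -p pics; ls; python3 - <<'E'
from cell import sensors, vision, env
import cv2,pickle
d={}
for n in ("top","scene"):
    c=vision.read_camera(n);d[n]=c;cv2.imwrite(f"pics/{n}0.png",c["image"][:,:,::-1])
    print(n,c["fx"],c["fy"],c["cx"],c["cy"],c["R"],c["t"])
pickle.dump(d,open("cams.pkl","wb"))
o=sensors.get_obs();print(o, env.tip_extent)
E
```

```text
pics
top 477.12067451352596 477.12067451352596 282.3118774507608 205.89007533037415 [[-0.01103394 -0.99988513  0.01039088]
 [-0.99654083  0.01013986 -0.08248371]
 [ 0.08236888 -0.01126506 -0.99653824]] [-0.13220445  0.46407834  1.12024601]
scene 542.5432240222118 542.5432240222118 279.7066443601652 206.45337507752586 [[ 0.49081158 -0.87085388  0.02678644]
 [-0.35532792 -0.22814416 -0.90647246]
 [ 0.79551622  0.43538921 -0.42141449]] [-0.33434041  0.20082603  1.16719586]
{'time_s': 0.1, 'qpos': array([64.11929969, 18.43452666, -4.0140799 , 83.16810957,  1.2957808 ,
       78.54029113, -3.25954705]), 'joint_velocities': array([ 0.1282526 , -0.07955688,  0.0342993 , -0.23286919, -0.03751136,
        0.03151732,  0.02248059]), 'effort': array([ 2.15402115e-04, -4.92570448e+01, -4.05644830e-01, -3.13395059e+01,
       -6.41134777e-02,  3.94967257e-02,  1.08646075e-04]), 'tool_pos': array([ 0.29164173, -0.58031421,  0.20337222]), 'tool_rot': array([-1.79902341e+02,  6.66562826e-03,  2.66895362e+01]), 'force': array([ 0.02555407, -0.35152961, -0.00274848]), 'wrist_torque': array([ 0.0399068 ,  0.04142516, -0.01311582]), 'grasp_force': 0.0, 'grip_width': 0.08714945584452141} 0.008
```

View pics/top0.png

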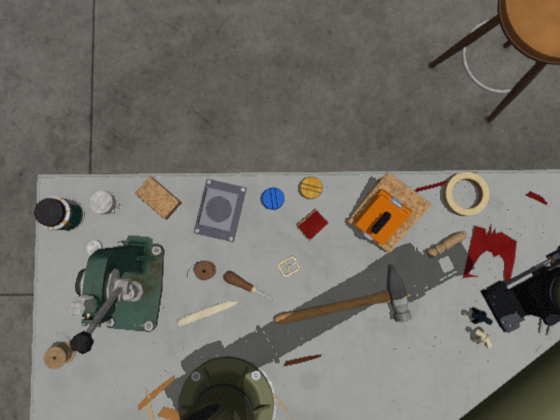

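View pics/scene0.png

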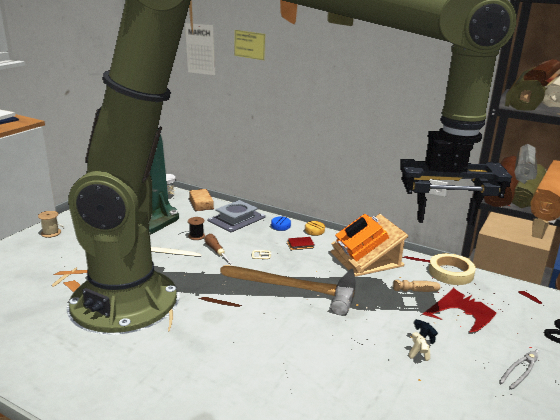

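The amber puck with dark cuts is at top (311,187). Things that could be taken for it are the blue puck (273,198), the wooden spool (204,270) and the tape ring (467,194). The waxer is at (220,209) and the cover on its rest at (388,212). I choose the amber puck and check it in a close crop.

```bash
python3 - <<'E'
import pickle,cv2
d=pickle.load(open("cams.pkl","rb"))
im=d["top"]["image"][165:260,180:440,::-1]
a=cv2.resize(im,None,fx=3,fy=3,interpolation=cv2.INTER_CUBIC)
im=d["scene"]["image"][185:285,205:415,::-1]
b=cv2.resize(im,(780,300),fx=3,fy=3,interpolation=cv2.INTER_CUBIC)
b=cv2.resize(im,(630,300),interpolation=cv2.INTER_CUBIC);b=cv2.copyMakeBorder(b,0,0,0,150,0)
cv2.imwrite("pics/crop0.png",cv2.vconcat([a,b]))
E
```

```text
(no output)
```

View pics/crop0.png

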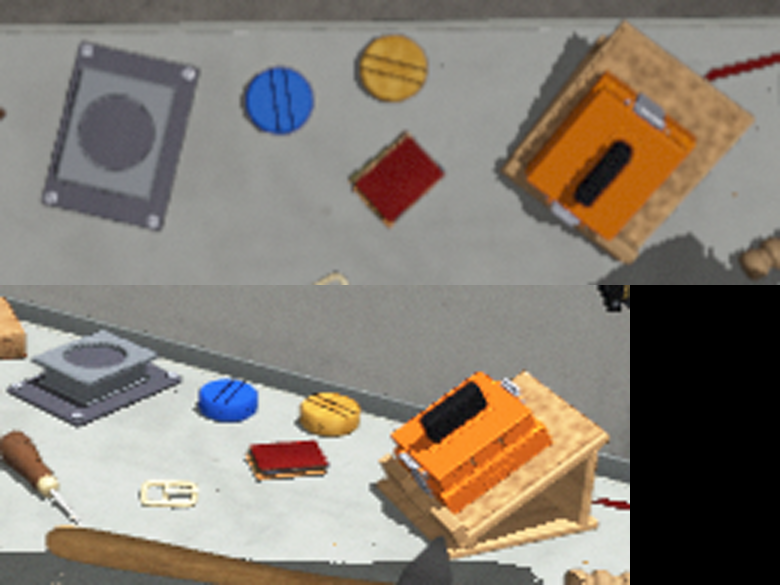

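```bash
cat > h.py <<'E'
import numpy as np,cv2,pickle
from scipy.optimize import least_squares
from scipy.spatial.transform import Rotation as Ro
def proj(c,X):
    p=np.atleast_2d(X)@np.array(c["R"]).T+c["t"]
    return np.c_[c["fx"]*p[:,0]/p[:,2]+c["cx"],c["fy"]*p[:,1]/p[:,2]+c["cy"]]
def back(c,uv,z):
    uv=np.atleast_2d(uv).astype(float);R=np.array(c["R"])
    r=np.c_[(uv[:,0]-c["cx"])/c["fx"],(uv[:,1]-c["cy"])/c["fy"],np.ones(len(uv))]@R
    C=-R.T@c["t"]
    return C+r*((z-C[2])/r[:,2])[:,None]
def hullm(uv):
    m=cv2.moments(cv2.convexHull(uv.astype(np.float32)));return np.array([m["m10"]/m["m00"],m["m01"]/m["m00"],m["m00"]**.5])
def blob(mask,near):
    n,l,s,c=cv2.connectedComponentsWithStats(mask.astype(np.uint8))
    i=min((i for i in range(1,n) if s[i,4]>60),key=lambda i:np.hypot(*(c[i]-near)))
    cs,_=cv2.findContours((l==i).astype(np.uint8),cv2.RETR_EXTERNAL,cv2.CHAIN_APPROX_NONE)
    h=cv2.convexHull(np.vstack(cs));m=np.zeros(l.shape,np.uint8);cv2.fillConvexPoly(m,h,1)
    v,u=np.nonzero(m);return np.array([u.mean(),v.mean(),len(u)**.5]),l==i
def circ(r,z):
    a=np.linspace(0,2*np.pi,60);return np.c_[r*np.cos(a),r*np.sin(a),0*a+z]
def box(x,y,z0,z1):
    return np.array([[i*x/2,j*y/2,k] for i in(-1,1) for j in(-1,1) for k in(z0,z1)])
PUCK=np.vstack([circ(.0275,0),circ(.0275,.02)])
E
python3 - <<'E'
from h import *
d=pickle.load(open("cams.pkl","rb"))
hsv={n:cv2.cvtColor(d[n]["image"],cv2.COLOR_RGB2HSV) for n in d}
near={"top":(311,187),"scene":(314,228)}
ob={}
for n in d:
    h=hsv[n];m=(h[...,0]>14)&(h[...,0]<32)&(h[...,1]>110)&(h[...,2]>60)
    ob[n],_=blob(m,near[n]);print("puck",n,ob[n],back(d[n],ob[n][:2],.015))
for ns in (["top"],["scene"],["top","scene"]):
    f=lambda p:np.concatenate([(hullm(proj(d[n],PUCK+[p[0],p[1],0]))-ob[n])[:2] for n in ns])
    r=least_squares(f,[.6,-.1]);print(ns,r.x,r.fun)
t=d["top"];s=d["scene"]
cr=lambda L:(np.array(L)+.5)/3-.5+[180,165]
P=back(t,cr([(83,41),(200,70),(160,231),(41,203)]),.006)
print("plate",P,P.mean(0)); 
c=back(t,cr([(117.5,131)]),.0285);print("cupfloor",c)
ex=(P[0]+P[1]-P[2]-P[3]);print("yaw",np.degrees(np.arctan2(ex[1],ex[0])))
cs=lambda L:(np.array(L)+.5)/3-.5+[205,185]
Q=back(s,cs([(8,390-285),(80,424-285),(181,380-285)]),.006);print("plate scene",Q,(Q[0]+Q[2])/2)
for n in d: # rib & cover masks
    h=hsv[n];m=(h[...,0]<16)&(h[...,1]>200)&(h[...,2]>120)
    b,_=blob(m,{"top":(385,215),"scene":(362,240)}[n]);print("orange",n,b)
print("table back edge",back(t,[(311,172)],0))
E
```

```text
puck top [310.53787879 187.46212121  19.89974874] [[ 0.50690149 -0.20566082  0.015     ]]
puck scene [314.56198347 227.66942149  15.55634919] [[ 0.50015186 -0.2098288   0.015     ]]
['top'] [ 0.50728975 -0.20586462] [9.20808418e-07 5.74765863e-07]
['scene'] [ 0.50957461 -0.2054922 ] [1.29610476e-06 2.99625867e-06]
['top', 'scene'] [ 0.50757085 -0.20593158] [ 0.02575943 -0.11571002 -0.17861509  0.32415852]
plate [[ 0.53273325  0.04390757  0.006     ]
 [ 0.50820038 -0.05053166  0.006     ]
 [ 0.37880477 -0.01791535  0.006     ]
 [ 0.40221456  0.07724524  0.006     ]] [0.45548824 0.01317645 0.006     ]
cupfloor [[0.45766215 0.0133034  0.0285    ]]
yaw -14.2384327604728
plate scene [[ 0.39914584  0.07313848  0.006     ]
 [ 0.3782438  -0.02146897  0.006     ]
 [ 0.503971   -0.05166953  0.006     ]] [0.45155842 0.01073447 0.006     ]
orange top [382.9122807  216.9005848   41.35214626]
orange scene [361.42918763 236.50323508  37.2961124 ]
table back edge [[ 0.54679341 -0.20846867  0.        ]]
```

```bash
python3 - <<'E'
from h import *
from cell import vision
d=pickle.load(open("cams.pkl","rb"))
RIB=np.vstack([box(.056,.016,.039,.063)])
def mom(c):
    m=cv2.moments(c);a=m["m00"];return np.array([m["m10"]/a,m["m01"]/a,np.degrees(.5*np.arctan2(2*m["mu11"],m["mu20"]-m["mu02"]))*.1])
ob={}
for n,nr in (("top",(381,223)),("scene",(356,229))):
    h=d[n]["image"].max(2);m=h<70
    b,l=blob(m,nr);cs,_=cv2.findContours(cv2.resize(l.astype(np.uint8)*255,None,fx=8,fy=8,interpolation=cv2.INTER_LINEAR)//128,cv2.RETR_EXTERNAL,cv2.CHAIN_APPROX_NONE)
    ob[n]=mom(cv2.convexHull(np.vstack(cs)).astype(np.float32)/8-.4375);print(n,b,ob[n])
f0=lambda p:np.concatenate([mom(cv2.convexHull(proj(d[n],RIB@(Ro.from_euler("ZY",[p[3],-np.pi/6]).as_matrix()).T+p[:3]).astype(np.float32)))-ob[n] for n in d])
r=least_squares(f0,[.45,-.35,.06,-.7],x_scale=[.01,.01,.01,.1],diff_step=1e-3)
print(r.x,np.degrees(r.x[3]),r.fun)
w=vision.read_camera("wrist");d["w"]=w
from cell import sensors;o=sensors.get_obs()
T=Ro.from_euler("xyz",o["tool_rot"],degrees=True).as_matrix()
C=-np.array(w["R"]).T@w["t"];print("cam in tool",T.T@(C-o["tool_pos"]),"axes",np.array(w["R"])@T,w["fx"])
E
```

```text
top [380.38502674 222.26203209  13.67479433] [380.40511124 222.25761174  -4.92060291]
scene [355.91891892 227.03153153  14.89966443] [355.85148209 227.03175735  -3.73299703]
[ 0.43792834 -0.37111222  0.04824374 -0.66500944] -38.1022344195069 [ 0.1803721  -0.09288851 -0.04633222 -0.21713234  0.031784    0.08459934]
cam in tool [ 0.06634148 -0.00068047 -0.18029987] axes [[ 3.97125256e-04  9.99999695e-01  6.73247221e-04]
 [-9.69043728e-01  5.51048928e-04 -2.46888536e-01]
 [-2.46888831e-01 -5.54360324e-04  9.69043651e-01]] 316.3958603669533
```

```bash
cat >> h.py <<'E'
def plan(pos,rpy):
    """shift (mm) and turn (rad) in tool axes from the measured pose; rpy in deg"""
    from cell import sensors
    o=sensors.get_obs();A=Ro.from_euler("xyz",o["tool_rot"],degrees=True)
    B=rpy if isinstance(rpy,Ro) else Ro.from_euler("xyz",rpy,degrees=True)
    print("t",o["time_s"],"pos",np.round(o["tool_pos"],4),"rot",np.round(o["tool_rot"],2),"f",np.round(o["force"],1),"w",o["grip_width"],"g",o["grasp_force"],"q",np.round(o["qpos"],0))
    print("  shift",np.round(A.inv().apply(np.array(pos)-o["tool_pos"])*1e3,1),"rot",np.round((A.inv()*B).as_rotvec(),4))
E
python3 -c "
from h import *
plan([.5076,-.2059,.2],[180,0,0])"
```

```text
t 0.15 pos [ 0.2917 -0.5804  0.2035] rot [-179.92    0.     26.69] f [-1.2  0.4 -0.2] w 0.0869921661731221 g 0.0 q [64. 18. -4. 83.  1. 79. -3.]
  shift [ 361.1 -237.6    3.8] rot [-1.400e-03  4.000e-04  4.658e-01]
```

Call:
drive_tool:
  moves:
    - {"x": 361,"y": -238,"z": 4,"rz": 0.466,"fingers": -0.6}
    - {"x": 361,"y": -238,"z": 4,"rz": 0.466,"fingers": -0.6}
    - {"x": 361,"y": -238,"z": 4,"rz": 0.466,"fingers": -0.6}
    - {"x": 361,"y": -238,"z": 4,"rz": 0.466,"fingers": -0.6}
    - {"x": 361,"y": -238,"z": 4,"rz": 0.466,"fingers": -0.6}
    - {"x": 361,"y": -238,"z": 4,"rz": 0.466,"fingers": -0.6}
    - {"x": 361,"y": -238,"z": 4,"rz": 0.466,"fingers": -0.6}
    - {"x": 361,"y": -238,"z": 4,"rz": 0.466,"fingers": -0.6}
    - {"x": 361,"y": -238,"z": 4,"rz": 0.466,"fingers": -0.6}
    - {"x": 361,"y": -238,"z": 4,"rz": 0.466,"fingers": -0.6}

```text
invalid input at $.moves[0]: expected keys x, y, z, rx, ry, rz, fingers
```

Call:
drive_tool:
  moves:
    - {"x": 361,"y": -238,"z": 4,"rx": 0,"ry": 0,"rz": 0.466,"fingers": -0.6}
    - {"x": 361,"y": -238,"z": 4,"rx": 0,"ry": 0,"rz": 0.466,"fingers": -0.6}
    - {"x": 361,"y": -238,"z": 4,"rx": 0,"ry": 0,"rz": 0.466,"fingers": -0.6}
    - {"x": 361,"y": -238,"z": 4,"rx": 0,"ry": 0,"rz": 0.466,"fingers": -0.6}
    - {"x": 361,"y": -238,"z": 4,"rx": 0,"ry": 0,"rz": 0.466,"fingers": -0.6}
    - {"x": 361,"y": -238,"z": 4,"rx": 0,"ry": 0,"rz": 0.466,"fingers": -0.6}
    - {"x": 361,"y": -238,"z": 4,"rx": 0,"ry": 0,"rz": 0.466,"fingers": -0.6}
    - {"x": 361,"y": -238,"z": 4,"rx": 0,"ry": 0,"rz": 0.466,"fingers": -0.6}
    - {"x": 361,"y": -238,"z": 4,"rx": 0,"ry": 0,"rz": 0.466,"fingers": -0.6}
    - {"x": 361,"y": -238,"z": 4,"rx": 0,"ry": 0,"rz": 0.466,"fingers": -0.6}

```text
time_s: 1.4
tool_pos: [0.5066, -0.2079, 0.2001]
tool_rot: [180.0, 0.0, -0.2]
force: [-0.4, 0.1, 0.3]
grip_width: 0.0695
grasp_force: 0.0
```

```bash
python3 - <<'E'
from h import *
from cell import vision
w=vision.read_camera("wrist");pickle.dump(w,open("w1.pkl","wb"));cv2.imwrite("pics/w1.png",w["image"][:,:,::-1])
h=cv2.cvtColor(w["image"],cv2.COLOR_RGB2HSV)
m=(h[...,0]>14)&(h[...,0]<32)&(h[...,1]>110)&(h[...,2]>60)
g=proj(w,[.5076,-.2059,.01])[0];ob,_=blob(m,g);print(g,ob)
r=least_squares(lambda p:(hullm(proj(w,PUCK+[p[0],p[1],0]))-ob)[:2],[.507,-.206]);print(r.x, hullm(proj(w,PUCK+[r.x[0],r.x[1],0])))
plan([r.x[0],r.x[1],.016],[180,0,0])
E
```

```text
[278.86453696 184.76596392] [278.66232921 184.73519844  39.20459157]
[ 0.50804741 -0.20569001] [278.66232936 184.73519946  42.61889161]
t 1.45 pos [ 0.5067 -0.2079  0.2002] rot [ 1.7998e+02  3.0000e-02 -2.0000e-01] f [ 0.3 -0.8  0.8] w 0.06941713738735363 g 0.0 q [ 36.   7. -18.  98.   2.  76. -72.]
  shift [  1.4  -2.3 184.2] rot [ 0.0004  0.0005 -0.0034]
```

View pics/w1.png

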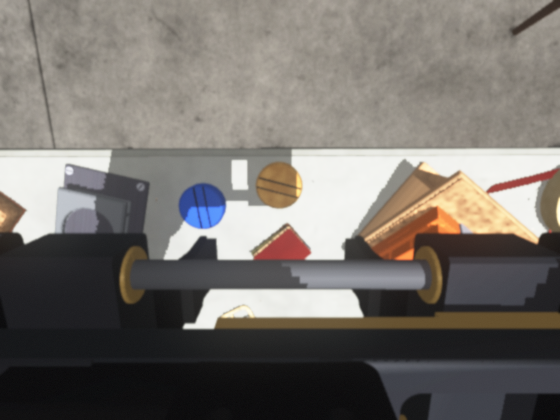

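The picture shows the amber puck at (279,185), the blue one at (203,206), and the fingers clear of the swatches (281,243). All three cameras agree on the puck to about 1 mm.

Call:
drive_tool:
  moves:
    - {"x": 1.4,"y": -2.2,"z": 50,"rx": 0,"ry": 0,"rz": -0.003,"fingers": -0.6}
    - {"x": 1.4,"y": -2.2,"z": 100,"rx": 0,"ry": 0,"rz": -0.003,"fingers": -0.6}
    - {"x": 1.4,"y": -2.2,"z": 150,"rx": 0,"ry": 0,"rz": -0.003,"fingers": -0.6}
    - {"x": 1.4,"y": -2.2,"z": 175,"rx": 0,"ry": 0,"rz": -0.003,"fingers": -0.6}
    - {"x": 1.4,"y": -2.2,"z": 183,"rx": 0,"ry": 0,"rz": -0.003,"fingers": -0.6}
    - {"x": 1.4,"y": -2.2,"z": 183,"rx": 0,"ry": 0,"rz": -0.003,"fingers": -0.6}
    - {"x": 1.4,"y": -2.2,"z": 183,"rx": 0,"ry": 0,"rz": -0.003,"fingers": 1}
    - {"x": 1.4,"y": -2.2,"z": 183,"rx": 0,"ry": 0,"rz": -0.003,"fingers": 1}
    - {"x": 1.4,"y": -2.2,"z": 183,"rx": 0,"ry": 0,"rz": -0.003,"fingers": 1}
    - {"x": 1.4,"y": -2.2,"z": 183,"rx": 0,"ry": 0,"rz": -0.003,"fingers": 1}
  force: 15

```text
time_s: 2.7
tool_pos: [0.5091, -0.2039, 0.0177]
tool_rot: [180.0, -0.0, 0.2]
force: [-0.9, 0.7, -0.5]
grip_width: 0.0374
grasp_force: 0.0
```

```bash
python3 - <<'E'
from h import *
from cell import vision,sensors
o=sensors.get_obs();print(o["grip_width"],o["grasp_force"])
a=vision.read_camera("wrist")["image"];s=vision.read_camera("scene")["image"][180:300,240:400]
s=cv2.resize(s,(560,420),interpolation=cv2.INTER_CUBIC)
cv2.imwrite("pics/c2.png",cv2.resize(cv2.hconcat([a,s]),(800,300))[:,:,::-1])
E
```

```text
0.03743428546533561 0.0
```

View pics/c2.png

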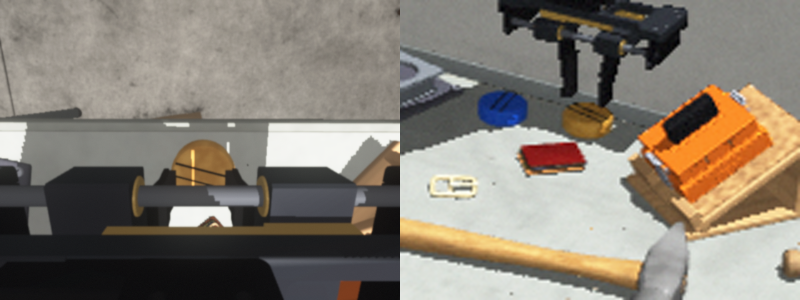

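```bash
python3 - <<'E'
from h import *
from cell import vision,sensors
d=pickle.load(open("cams.pkl","rb"))
s=vision.read_camera("scene");o=sensors.get_obs();p=o["tool_pos"];print(o["time_s"],p,o["qpos"],o["grip_width"])
for n in d: print(n,np.round(proj(d[n],[p+[0,.019,-.008],p+[0,-.019,-.008],p+[0,0,.07]]),1), abs(np.array(s["t"])-d["scene"]["t"]).max())
w=vision.read_camera("wrist");print("wrist",proj(w,[p+[0,.019,-.008],p+[0,-.019,-.008],[.508,-.206,.02]]))
t=vision.read_camera("top")["image"][165:260,250:360];t=cv2.resize(t,(440,380),interpolation=cv2.INTER_CUBIC)
t2=cv2.resize(s["image"][150:250,280:380],(380,380),interpolation=cv2.INTER_CUBIC)
cv2.imwrite("pics/c3.png",cv2.resize(cv2.hconcat([t,t2]),(800,370))[:,:,::-1])
E
```

```text
2.85 [ 0.50898457 -0.20378752  0.01741464] [ 34.71693249  16.91432869 -17.77876891 108.67015189   6.20959905
  55.33202114 -75.71364458] 0.02561696097731327
top [[301.7 187. ]
 [317.4 186.8]
 [311.9 182.7]] 0.0
scene [[307.7 226. ]
 [320.2 229.4]
 [315.4 201.7]] 0.0
wrist [[250.58784748 236.60124757]
 [311.02664223 236.7894144 ]
 [284.5255326  244.15991863]]
```

View pics/c3.png

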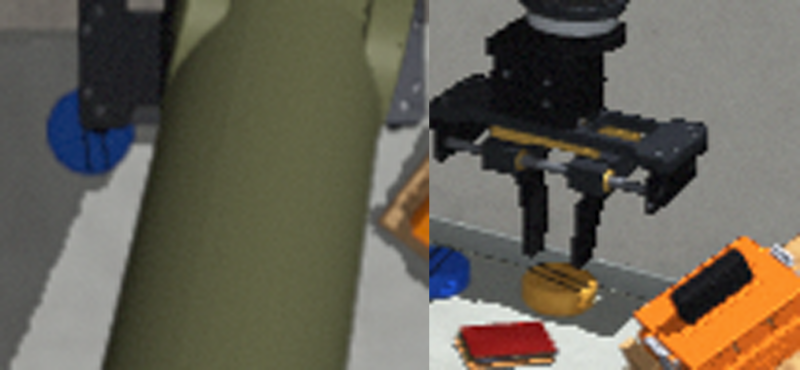

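The fingers closed above the puck without touching it. In the scene view the tips are at about (308,220) and (320,222), but the state predicts (308,226) and (320,229). The real tips are therefore higher than reported, and the puck hasn't moved. I'll reopen, go down a safe amount and try again.

Call:
drive_tool:
  moves:
    - {"x": -1,"y": 2,"z": 0,"rx": 0,"ry": 0,"rz": 0.003,"fingers": -0.6}
    - {"x": -1,"y": 2,"z": 0,"rx": 0,"ry": 0,"rz": 0.003,"fingers": -0.6}
    - {"x": -1,"y": 2,"z": 0,"rx": 0,"ry": 0,"rz": 0.003,"fingers": -0.6}
    - {"x": -1,"y": 2,"z": 0,"rx": 0,"ry": 0,"rz": 0.003,"fingers": -0.6}
    - {"x": -1,"y": 2,"z": 0,"rx": 0,"ry": 0,"rz": 0.003,"fingers": -0.6}
    - {"x": -1,"y": 2,"z": 4,"rx": 0,"ry": 0,"rz": 0.003,"fingers": -0.6}
    - {"x": -1,"y": 2,"z": 8,"rx": 0,"ry": 0,"rz": 0.003,"fingers": -0.6}
    - {"x": -1,"y": 2,"z": 8,"rx": 0,"ry": 0,"rz": 0.003,"fingers": -0.6}

```text
time_s: 3.95
tool_pos: [0.5075, -0.2056, 0.0087]
tool_rot: [-180.0, 0.1, -0.0]
force: [0.4, -0.6, 0.6]
grip_width: 0.069
grasp_force: 0.0
```

```bash
python3 - <<'E'
from h import *
from cell import vision,sensors
s=vision.read_camera("scene");o=sensors.get_obs();p=o["tool_pos"];hw=o["grip_width"]/2;print(o["time_s"],p,o["tool_rot"],o["force"],hw*2)
R=Ro.from_euler("xyz",o["tool_rot"],degrees=True)
pts=[]
print(proj(s,[p+R.apply([0,sg*hw,.008]) for sg in(1,-1)]))
im=s["image"].copy()
c=cv2.resize(im[180:250,270:370],(800,560),interpolation=cv2.INTER_CUBIC)
for sg in (1,-1):
  for zz in (.008,-.012,-.052):
    q=(proj(s,p+R.apply([0,sg*hw,zz]))[0]-[270,180]+.5)*8-.5;cv2.circle(c,tuple(int(v) for v in q),3,(0,255,0),-1)
hull=[((q-[270,180]+.5)*8).astype(int) for q in proj(s,circ(.0275,.02)+[.508,-.2058,0])]
cv2.polylines(c,[np.array(hull)],True,(255,0,255),1)
cv2.imwrite("pics/c4.png",c[:,:,::-1])
E
```

```text
4.0 [ 0.50772145 -0.20568351  0.00901   ] [-1.79985935e+02  3.35900061e-02 -1.05182214e-02] [0.1029783  0.86357676 0.85653472] 0.06945537874009428
[[325.6852788  233.97386615]
 [302.8260156  227.6645709 ]]
```

View pics/c4.png

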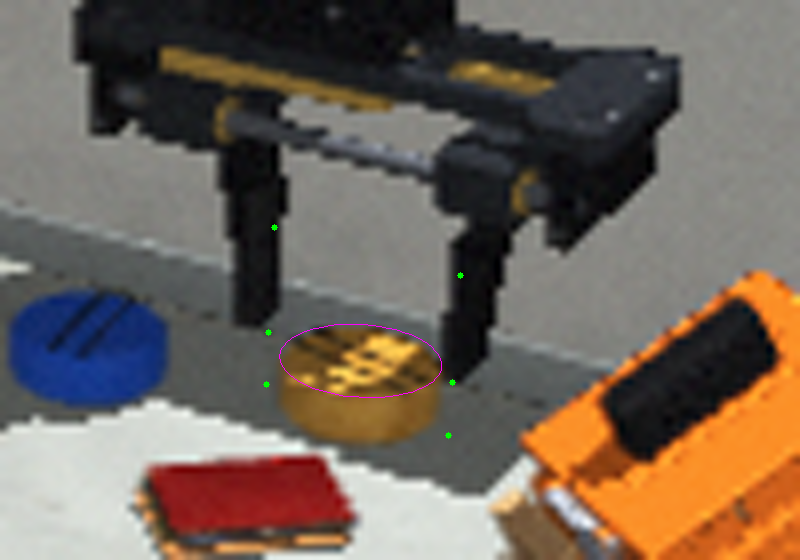

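```bash
python3 - <<'E'
from h import *
from cell import vision
d=pickle.load(open("cams.pkl","rb"));w=pickle.load(open("w1.pkl","rb"))
def masks(c):
    h=cv2.cvtColor(c["image"],cv2.COLOR_RGB2HSV)
    return {"amber":(h[...,0]>14)&(h[...,0]<32)&(h[...,1]>100)&(h[...,2]>50),"blue":(h[...,0]>100)&(h[...,0]<125)&(h[...,1]>120)}
P0={"amber":[.508,-.2058,0],"blue":[.485,-.12,0]}
ob={}
for n,c in (("top",d["top"]),("scene",d["scene"]),("w",w)):
    for k,m in masks(c).items():
        o,_=blob(m,proj(c,P0[k])[0]);ob[n,k]=o
for k in P0:
    r=least_squares(lambda p:np.concatenate([(hullm(proj(d[n],PUCK+[p[0],p[1],0]))-ob[n,k])[:2] for n in("top","scene")]),P0[k][:2])
    P0[k]=[*r.x,0]
    print(k,r.x,[(n,ob[n,k],hullm(proj(c,PUCK+P0[k]))) for n,c in (("top",d["top"]),("scene",d["scene"]),("w",w))])
def mod(p):
    w2=dict(w);R=np.array(w["R"]);w2["t"]=w["t"]-R@p
    return np.concatenate([(hullm(proj(w2,PUCK+P0[k]))-ob["w",k])[:2] for k in P0])
r=least_squares(mod,[0,0,0]);print("wrist cam shift",r.x,r.fun)
E
```

```text
amber [ 0.50776269 -0.20599087] [('top', array([310.575 , 187.4175,  20.    ]), array([310.58683831, 187.26739609,  20.70727884])), ('scene', array([314.56198347, 227.66942149,  15.55634919]), array([314.43395416, 227.97164989,  16.6837888 ])), ('w', array([278.68334389, 184.70804307,  39.73663297]), array([278.92099773, 184.97204102,  42.61278429]))]
blue [ 0.48223713 -0.11415181] [('top', array([272.57178841, 198.22670025,  19.92485885]), array([272.64735429, 198.12967807,  20.60867451])), ('scene', array([280.5942623 , 223.13114754,  15.62049935]), array([280.43915683, 223.37979607,  16.4070948 ])), ('w', array([201.83302181, 205.70280374,  40.06245125]), array([202.28463963, 205.90906495,  43.019216  ]))]
wrist cam shift [-0.00049277 -0.00027075 -0.00098182] [-0.00046153 -0.00160405  0.0004207   0.00170908]
```

The wrist camera agrees with the table to about 1 mm, so the arm pose is right. In the scene view, though, the real fingertips at (278,318) and (443,372) in the crop sit about 24 mm higher than the stated TCP and tip geometry. I'll use that offset, go down in small steps and watch the force.

Call:
drive_tool:
  moves:
    - {"x": 0,"y": 0,"z": 3,"rx": 0,"ry": 0,"rz": 0,"fingers": -0.6}
    - {"x": 0,"y": 0,"z": 6,"rx": 0,"ry": 0,"rz": 0,"fingers": -0.6}
    - {"x": 0,"y": 0,"z": 9,"rx": 0,"ry": 0,"rz": 0,"fingers": -0.6}
    - {"x": 0,"y": 0,"z": 9,"rx": 0,"ry": 0,"rz": 0,"fingers": -0.6}

```text
time_s: 4.5
tool_pos: [0.5077, -0.2057, -0.0]
tool_rot: [-180.0, 0.0, -0.0]
force: [-0.1, 0.3, 0.4]
grip_width: 0.0696
grasp_force: 0.0
```

Call:
drive_tool:
  moves:
    - {"x": 0,"y": 0,"z": 2,"rx": 0,"ry": 0,"rz": 0,"fingers": -0.6}
    - {"x": 0,"y": 0,"z": 4,"rx": 0,"ry": 0,"rz": 0,"fingers": -0.6}
    - {"x": 0,"y": 0,"z": 4,"rx": 0,"ry": 0,"rz": 0,"fingers": -0.6}

```text
time_s: 4.88
tool_pos: [0.5078, -0.2058, -0.0038]
tool_rot: [-180.0, 0.0, -0.0]
force: [0.1, 0.2, 0.4]
grip_width: 0.0698
grasp_force: 0.0
```

Call:
drive_tool:
  moves:
    - {"x": 0,"y": 0,"z": 2,"rx": 0,"ry": 0,"rz": 0,"fingers": 0}
    - {"x": 0,"y": 0,"z": 2,"rx": 0,"ry": 0,"rz": 0,"fingers": 0}
    - {"x": 0,"y": 0,"z": 2,"rx": 0,"ry": 0,"rz": 0,"fingers": 0}
    - {"x": 0,"y": 0,"z": 2,"rx": 0,"ry": 0,"rz": 0,"fingers": 0}
  force: 15

```text
time_s: 5.38
tool_pos: [0.5079, -0.2058, -0.0057]
tool_rot: [180.0, 0.0, -0.0]
force: [0.1, 0.1, 0.6]
grip_width: 0.0543
grasp_force: 15.0
```

Call:
drive_tool:
  moves:
    - {"x": 0,"y": 0,"z": -10,"rx": 0,"ry": 0,"rz": 0,"fingers": 0}
    - {"x": 0,"y": 0,"z": -50,"rx": 0,"ry": 0,"rz": 0,"fingers": 0}
    - {"x": 0,"y": 0,"z": -110,"rx": 0,"ry": 0,"rz": 0,"fingers": 0}
    - {"x": 0,"y": 0,"z": -170,"rx": 0,"ry": 0,"rz": 0,"fingers": 0}
    - {"x": -13,"y": -55,"z": -220,"rx": 0,"ry": 0,"rz": 0,"fingers": 0}
    - {"x": -26,"y": -110,"z": -220,"rx": 0,"ry": 0,"rz": 0,"fingers": 0}
    - {"x": -39,"y": -165,"z": -220,"rx": 0,"ry": 0,"rz": 0,"fingers": 0}
    - {"x": -52,"y": -219,"z": -220,"rx": 0,"ry": 0,"rz": 0,"fingers": 0}
    - {"x": -52,"y": -219,"z": -220,"rx": 0,"ry": 0,"rz": 0,"fingers": 0}
    - {"x": -52,"y": -219,"z": -220,"rx": 0,"ry": 0,"rz": 0,"fingers": 0}

```text
time_s: 6.62
tool_pos: [0.4561, 0.0127, 0.2149]
tool_rot: [179.9, -0.1, -0.0]
force: [0.4, 0.4, -0.3]
grip_width: 0.0543
grasp_force: 15.0
```

```bash
python3 - <<'E'
from h import *
from cell import vision
d={n:vision.read_camera(n) for n in("wrist","scene","top")};pickle.dump(d,open("c5.pkl","wb"))
plan([.457,.0133,.05],[180,0,0])
a=cv2.resize(d["wrist"]["image"][60:300,130:430],(480,384),interpolation=cv2.INTER_CUBIC)
s=cv2.resize(d["scene"]["image"][150:270,180:280],(320,384),interpolation=cv2.INTER_CUBIC)
cv2.imwrite("pics/c5.png",cv2.hconcat([a,s])[:,:,::-1])
E
```

```text
t 6.775 pos [0.4562 0.0118 0.2144] rot [ 1.8e+02  0.0e+00 -1.6e-01] f [ 1.  -0.4 -1.2] w 0.054227548557729974 g 14.99987930059433 q [ 26.  -5. -29. 107.  -3.  77. -92.]
  shift [  0.8  -1.5 164.4] rot [ 0.0001  0.0001 -0.0027]
```

View pics/c5.png

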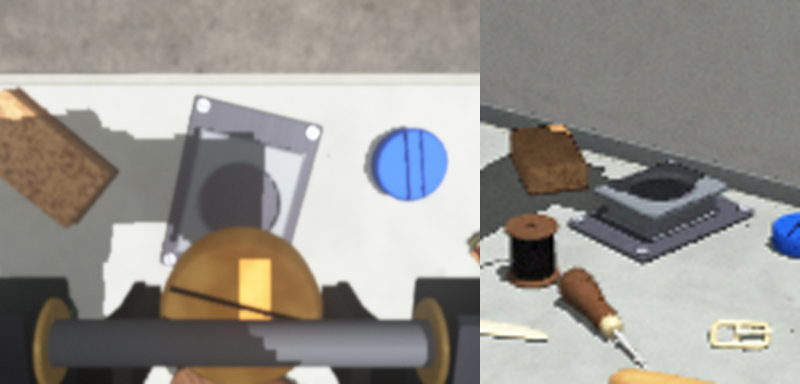

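The held puck and the waxer are in view. Plate screws are at crop (203,105), (313,131) and (168,259), with the cup at about (240,197). Next I fit the waxer pose to image edges in all cameras.

```bash
cat > fitw.py <<'E'
from h import *
from scipy.optimize import minimize
def rect(x,y,z,n=60):
    s=np.linspace(-.5,.5,n);o=np.ones(n)*.5
    q=np.vstack([np.c_[s,o],np.c_[s,-o],np.c_[o,s],np.c_[-o,s]]);return np.c_[q[:,0]*x,q[:,1]*y,0*q[:,0]+z]
PL=[rect(.136,.1,.006),rect(.092,.076,.033),circ(.03,.035)]
def field(c,s):
    g=cv2.cvtColor(c["image"],cv2.COLOR_RGB2GRAY).astype(np.float32);g=cv2.GaussianBlur(g,(0,0),s)
    return np.minimum(np.hypot(cv2.Sobel(g,5,1,0),cv2.Sobel(g,5,0,1)),60)
def score(p,cs,fs,mods=PL,vmax=1e9):
    R=Ro.from_euler("z",p[2]).as_matrix();t=0
    for c,f in zip(cs,fs):
        for M in mods:
            uv=proj(c,M@R.T+[p[0],p[1],0]).astype(np.float32);uv=uv[uv[:,1]<vmax]
            t+=cv2.remap(f,uv[:,:1],uv[:,1:],cv2.INTER_LINEAR).mean()
    return -t
def fit(cs,p0,vmax=1e9,mods=PL):
    p=np.array(p0)
    for s in (2.5,1.2,.7):
        fs=[field(c,s) for c in cs]
        p=minimize(score,p,(cs,fs,mods,vmax),method="Nelder-Mead",options=dict(initial_simplex=p+np.vstack([np.zeros(3),np.diag([.004,.004,.03])]),xatol=1e-5,fatol=1e-4)).x
    return p
E
python3 - <<'E'
from fitw import *
d=pickle.load(open("cams.pkl","rb"));e=pickle.load(open("c5.pkl","rb"))
p0=[.456,.0125,np.radians(-14.2)]
for nm,cs,v in (("top",[d["top"]],1e9),("scene",[d["scene"]],1e9),("scene5",[e["scene"]],1e9),("wrist5",[e["wrist"]],200),("all",[d["top"],d["scene"]],1e9)):
    p=fit(cs,p0,v);print(nm,np.round(p[:2]*1e3,2),np.degrees(p[2]))
for i,M in enumerate(PL):
    for nm,c,v in (("top",d["top"],1e9),("wrist5",e["wrist"],200),("scene",d["scene"],1e9)):
        p=fit([c],p0,v,[M]);print(i,nm,np.round(p[:2]*1e3,2),np.degrees(p[2]))
# held puck in wrist: hull visible rows?
E
```

```text
top [456.28  13.86] -13.655461096667386
scene [453.32  11.04] -13.722169275317274
scene5 [450.58   7.2 ] -15.788538135443277
wrist5 [456.13  14.21] -13.598921357371
all [455.75  13.55] -13.577845810993129
0 top [457.26  14.6 ] -13.363580874663285
0 wrist5 [455.71  14.06] -12.234250256600374
0 scene [454.76  41.12] -9.94660932879254
1 top [456.23  13.92] -13.72961295737109
1 wrist5 [456.07  14.3 ] -13.659358323850581
1 scene [455.94  12.18] -16.71173350054125
2 top [455.81  13.73] -10.753467087833158
2 wrist5 [456.45  13.76] -15.609076858096357
2 scene [456.6   15.21] -12.06973086326549
```

```bash
python3 - <<'E'
from h import *
e=pickle.load(open("c5.pkl","rb"));w=e["wrist"]
h=cv2.cvtColor(w["image"],cv2.COLOR_RGB2HSV);m=(h[...,0]>10)&(h[...,0]<32)&(h[...,1]>90)&(h[...,2]>40)
m[:, :225]=0;m[:,335:]=0
tops=[(u,np.nonzero(m[190:240,u])[0].min()+190) for u in range(262,300,4)]
print(tops)
from cell import sensors
o=sensors.get_obs();p=np.array([.4562,.0120,.2146])
for dx in (-.004,-.002,0,.002,.004):
    hl=cv2.convexHull(proj(w,PUCK+p+[dx,0,.0057]).astype(np.float32))[:,0]
    print(dx,np.round([hl[np.abs(hl[:,0]-u)<8][:,1].min() for u,_ in tops],1), hl[:,0].min(),hl[:,0].max())
print("cols",[np.nonzero(m[v])[0][[0,-1]] for v in (215,225,232)])
plan([.4562,.014,.06],[180,0,0])
E
```

```text
[(262, np.int64(206)), (266, np.int64(204)), (270, np.int64(203)), (274, np.int64(202)), (278, np.int64(202)), (282, np.int64(202)), (286, np.int64(202)), (290, np.int64(203)), (294, np.int64(205)), (298, np.int64(206))]
-0.004 [207.7 206.4 205.6 205.6 205.3 205.3 205.3 205.3 205.6 206.4] 230.30452 334.13824
-0.002 [204.3 202.9 202.1 202.1 201.9 201.9 201.9 201.9 202.1 202.9] 230.15776 334.2982
0 [200.8 199.5 198.7 198.7 198.4 198.4 198.4 198.4 198.7 199.5] 230.01012 334.4591
0.002 [197.4 196.  195.2 195.2 195.  195.  195.  195.  195.2 196. ] 229.8616 334.62097
0.004 [193.9 192.6 191.8 191.8 191.5 191.5 191.5 191.5 191.8 192.6] 229.71222 334.7838
cols [array([248, 312]), array([240, 320]), array([237, 324])]
t 6.775 pos [0.4562 0.0118 0.2144] rot [ 1.8e+02  0.0e+00 -1.6e-01] f [ 1.  -0.4 -1.2] w 0.054227548557729974 g 14.99987930059433 q [ 26.  -5. -29. 107.  -3.  77. -92.]
  shift [  0.   -2.2 154.4] rot [ 0.0001  0.0001 -0.0027]
```

Call:
drive_tool:
  moves:
    - {"x": 0.4,"y": -1.9,"z": 50,"rx": 0,"ry": 0,"rz": -0.002,"fingers": 0}
    - {"x": 0.4,"y": -1.9,"z": 100,"rx": 0,"ry": 0,"rz": -0.002,"fingers": 0}
    - {"x": 0.4,"y": -1.9,"z": 140,"rx": 0,"ry": 0,"rz": -0.002,"fingers": 0}
    - {"x": 0.4,"y": -1.9,"z": 165,"rx": 0,"ry": 0,"rz": -0.002,"fingers": 0}
    - {"x": 0.4,"y": -1.9,"z": 178,"rx": 0,"ry": 0,"rz": -0.002,"fingers": 0}
    - {"x": 0.4,"y": -1.9,"z": 178,"rx": 0,"ry": 0,"rz": -0.002,"fingers": 0}
    - {"x": 0.4,"y": -1.9,"z": 178,"rx": 0,"ry": 0,"rz": -0.002,"fingers": 0}

```text
time_s: 7.65
tool_pos: [0.4575, 0.0149, 0.0374]
tool_rot: [180.0, -0.1, 0.1]
force: [-0.0, -0.1, 0.2]
grip_width: 0.0542
grasp_force: 15.0
```

```bash
python3 -c "
from h import *
plan([.4566,.014,.023],[180,0,0])"
```

```text
t 7.65 pos [0.4575 0.0149 0.0374] rot [ 1.7999e+02 -1.1000e-01  8.0000e-02] f [-0.  -0.1  0.2] w 0.0542347879868998 g 14.999932050704956 q [ 25.   6. -31. 119.   4.  55. -98.]
  shift [-0.9  0.9 14.4] rot [ 0.0002 -0.0019  0.0013]
```

Call:
drive_tool:
  moves:
    - {"x": -0.9,"y": 0.9,"z": 3,"rx": 0,"ry": -0.0015,"rz": 0,"fingers": 0}
    - {"x": -0.9,"y": 0.9,"z": 6,"rx": 0,"ry": -0.0015,"rz": 0,"fingers": 0}
    - {"x": -0.9,"y": 0.9,"z": 8,"rx": 0,"ry": -0.0015,"rz": 0,"fingers": 0}
    - {"x": -0.9,"y": 0.9,"z": 10,"rx": 0,"ry": -0.0015,"rz": 0,"fingers": 0}
    - {"x": -0.9,"y": 0.9,"z": 10,"rx": 0,"ry": -0.0015,"rz": 0,"fingers": 0}

```text
time_s: 8.28
tool_pos: [0.4554, 0.0142, 0.0261]
tool_rot: [180.0, 0.1, 0.1]
force: [0.7, -0.5, -0.8]
grip_width: 0.0546
grasp_force: 15.0
```

Call:
drive_tool:
  moves:
    - {"x": 0,"y": 0,"z": 1.5,"rx": 0,"ry": 0,"rz": 0,"fingers": 0}
    - {"x": 0,"y": 0,"z": 3,"rx": 0,"ry": 0,"rz": 0,"fingers": 0}
    - {"x": 0,"y": 0,"z": 3,"rx": 0,"ry": 0,"rz": 0,"fingers": 0}

```text
time_s: 8.65
tool_pos: [0.4554, 0.0142, 0.0232]
tool_rot: [180.0, 0.1, 0.1]
force: [-0.1, -0.1, -0.3]
grip_width: 0.0541
grasp_force: 15.0
```

Call:
drive_tool:
  moves:
    - {"x": 0.5,"y": 0,"z": 0.5,"rx": 0,"ry": 0,"rz": 0,"fingers": -0.3}
    - {"x": 0.5,"y": 0,"z": 0.5,"rx": 0,"ry": 0,"rz": 0,"fingers": -0.5}
    - {"x": 0.5,"y": 0,"z": 0.5,"rx": 0,"ry": 0,"rz": 0,"fingers": -0.7}
    - {"x": 0.5,"y": 0,"z": 0.5,"rx": 0,"ry": 0,"rz": 0,"fingers": -0.8}
    - {"x": 0.5,"y": 0,"z": -10,"rx": 0,"ry": 0,"rz": 0,"fingers": -0.8}
    - {"x": 0.5,"y": 0,"z": -60,"rx": 0,"ry": 0,"rz": 0,"fingers": -0.8}
    - {"x": 0.5,"y": 0,"z": -120,"rx": 0,"ry": 0,"rz": 0,"fingers": -0.8}
    - {"x": 0.5,"y": 0,"z": -180,"rx": 0,"ry": 0,"rz": 0,"fingers": -0.8}
    - {"x": 0.5,"y": 0,"z": -190,"rx": 0,"ry": 0,"rz": 0,"fingers": -0.8}
    - {"x": 0.5,"y": 0,"z": -190,"rx": 0,"ry": 0,"rz": 0,"fingers": -0.8}

```text
time_s: 9.9
tool_pos: [0.4566, 0.0142, 0.2141]
tool_rot: [180.0, -0.0, 0.1]
force: [0.1, -0.5, -0.3]
grip_width: 0.0781
grasp_force: 0.0
```

```bash
python3 - <<'E'
from h import *
from cell import vision
w=vision.read_camera("wrist");s=vision.read_camera("scene")
for n,c in (("w",w),("s",s)):
    h=cv2.cvtColor(c["image"],cv2.COLOR_RGB2HSV);m=(h[...,0]>12)&(h[...,0]<32)&(h[...,1]>100)&(h[...,2]>40)
    vis=np.vstack([circ(.0275,.0065),circ(.0275,.02)])  # part above the rim
    b,_=blob(m,proj(c,[.456,.014,.045])[0])
    r=least_squares(lambda p:(hullm(proj(c,vis+[p[0],p[1],.0285]))-b)[:2],[.456,.014]);print(n,b,r.x,hullm(proj(c,vis+[r.x[0],r.x[1],.0285])))
# cover approach: z axis leaning 30deg, yaw -38.1
Rc=Ro.from_euler("ZY",[-38.1,-30],degrees=True);Rt=Rc*Ro.from_euler("x",180,degrees=True)
print("tool rpy",Rt.as_euler("xyz",degrees=True))
C=np.array([.438,-.371,.0482])
print("rib",C+Rc.apply([0,0,.06]))
plan(C+Rc.apply([0,0,.14]),Rt)
cv2.imwrite("pics/c6.png",w["image"][:,:,::-1])
E
```

```text
w [280.32543711 188.96559504  42.10700654] [0.45618443 0.01453599] [280.32543907 188.96559421  44.01701243]
s [236.51376147 206.1146789   14.76482306] [0.45430206 0.01196714] [236.5137613  206.11467829  14.65776263]
tool rpy [180.  -30.  -38.1]
rib [ 0.41439195 -0.35248892  0.10016152]
t 10.0 pos [0.4552 0.0142 0.2119] rot [-1.8e+02  2.3e-01  1.1e-01] f [-0.1 -0.4 -0.6] w 0.07859740224450078 g 0.0 q [ 27.  -5. -30. 107.  -3.  77. -92.]
  shift [-72.8 341.8  42.8] rot [-0.1733  0.5078  0.6518]
```

```bash
python3 - <<'E'
from h import *
Rc=Ro.from_euler("ZY",[-38.1,-30],degrees=True);Rt=Rc*Ro.from_euler("x",180,degrees=True)
plan(np.array([.438,-.371,.0482])+Rc.apply([0,0,.16]),Rt)
E
```

```text
t 10.0 pos [0.4552 0.0142 0.2119] rot [-1.8e+02  2.3e-01  1.1e-01] f [-0.1 -0.4 -0.6] w 0.07859740224450078 g 0.0 q [ 27.  -5. -30. 107.  -3.  77. -92.]
  shift [-80.7 335.7  25.5] rot [-0.1733  0.5078  0.6518]
```

Call:
drive_tool:
  moves:
    - {"x": -15,"y": 56,"z": -10,"rx": -0.029,"ry": 0.085,"rz": 0.109,"fingers": -0.5}
    - {"x": -27,"y": 112,"z": -10,"rx": -0.058,"ry": 0.169,"rz": 0.217,"fingers": -0.5}
    - {"x": -40,"y": 168,"z": -10,"rx": -0.087,"ry": 0.254,"rz": 0.326,"fingers": -0.5}
    - {"x": -54,"y": 224,"z": 0,"rx": -0.116,"ry": 0.339,"rz": 0.435,"fingers": -0.5}
    - {"x": -67,"y": 280,"z": 10,"rx": -0.144,"ry": 0.423,"rz": 0.543,"fingers": -0.5}
    - {"x": -80.7,"y": 335.7,"z": 25.5,"rx": -0.1733,"ry": 0.5078,"rz": 0.6518,"fingers": -0.5}
    - {"x": -80.7,"y": 335.7,"z": 25.5,"rx": -0.1733,"ry": 0.5078,"rz": 0.6518,"fingers": -0.5}
    - {"x": -80.7,"y": 335.7,"z": 25.5,"rx": -0.1733,"ry": 0.5078,"rz": 0.6518,"fingers": -0.5}
    - {"x": -80.7,"y": 335.7,"z": 25.5,"rx": -0.1733,"ry": 0.5078,"rz": 0.6518,"fingers": -0.5}

```text
time_s: 11.12
tool_pos: [0.3987, -0.3125, 0.1545]
tool_rot: [-179.0, -26.2, -37.3]
force: [0.4, 2.2, 0.6]
grip_width: 0.0654
grasp_force: 0.0
```

```bash
python3 - <<'E'
from h import *
from cell import vision,sensors
w=vision.read_camera("wrist");t=vision.read_camera("top");s=vision.read_camera("scene")
pickle.dump(dict(wrist=w,top=t,scene=s),open("c7.pkl","wb"))
Rc=Ro.from_euler("ZY",[-38.1,-30],degrees=True);C=np.array([.438,-.371,.0482])
im=w["image"].copy()
for X in box(.056,.016,.039,.063): 
    q=proj(w,C+Rc.apply(X))[0];cv2.circle(im,tuple(int(round(v)) for v in q),2,(0,255,0),-1)
for X in box(.101,.086,0,.039): 
    q=proj(w,C+Rc.apply(X))[0];cv2.circle(im,tuple(int(round(v)) for v in q),2,(0,0,255),-1)
cv2.imwrite("pics/c7.png",im[:,:,::-1])
o=sensors.get_obs();print(o["tool_pos"],o["tool_rot"],o["qpos"])
E
```

```text
[ 0.40049324 -0.31090411  0.15545938] [-179.6507371   -26.19866849  -36.79943459] [ 46.13699025 -17.15653194 -10.09109163 129.20495083  -4.32803693
  41.54739016 -88.34833291]
```

View pics/c7.png

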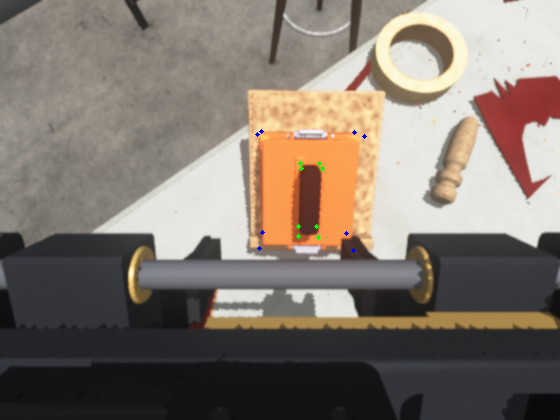

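The picture shows the cover with its rib at cols 300–321, rows 165–235, close to my projected pose. The arm stopped short because joint 2 is at its limit this close in. I refine the rib pose and plan a lower approach that stays farther from the base.

```bash
python3 - <<'E'
from h import *
d=pickle.load(open("cams.pkl","rb"));d["wrist"]=pickle.load(open("c7.pkl","rb"))["wrist"]
RIB=box(.056,.016,.039,.063)
def mom(c):
    m=cv2.moments(c);a=m["m00"];return np.array([m["m10"]/a,m["m01"]/a,np.degrees(.5*np.arctan2(2*m["mu11"],m["mu20"]-m["mu02"]))])
ob={}
for n,nr,th in (("top",(381,223),70),("scene",(356,229),70),("wrist",(310,200),90)):
    m=d[n]["image"].max(2)<th
    if n=="wrist": m[:150]=0;m[240:]=0;m[:,:285]=0;m[:,335:]=0
    b,l=blob(m,nr);cs,_=cv2.findContours(cv2.resize(l.astype(np.uint8)*255,None,fx=8,fy=8,interpolation=cv2.INTER_LINEAR)//128,cv2.RETR_EXTERNAL,cv2.CHAIN_APPROX_NONE)
    ob[n]=mom(cv2.convexHull(np.vstack(cs)).astype(np.float32)/8-.4375);print(n,b,ob[n])
W=np.array([1,1,.15])
def run(ns,p0=[.438,-.371,.048,-.665]):
    def f(p):
        r=[]
        for n in ns:
            e=mom(cv2.convexHull(proj(d[n],RIB@(Ro.from_euler("ZY",[p[3],-np.pi/6]).as_matrix()).T+p[:3]).astype(np.float32)))-ob[n];e[2]=(e[2]+90)%180-90;r.append(e*W)
        return np.concatenate(r)
    r=least_squares(f,p0,x_scale=[.01,.01,.01,.1],diff_step=1e-3);print(ns,np.round(r.x[:3]*1e3,1),np.degrees(r.x[3]),np.round(r.fun,2));return r.x
run(["top","scene"]);run(["top","wrist"]);p=run(["top","scene","wrist"])
np.save("cov.npy",p)
Rc=Ro.from_euler("ZY",[p[3],-np.pi/6]);Rt=Rc*Ro.from_euler("x",180,degrees=True)
for z in (.075,.025): plan(p[:3]+Rc.apply([0,0,z]),Rt);print(p[:3]+Rc.apply([0,0,z]))
E
```

```text
top [380.38502674 222.26203209  13.67479433] [380.40511124 222.25761174 -49.20602908]
scene [355.91891892 227.03153153  14.89966443] [355.85148209 227.03175735 -37.3299703 ]
wrist [307.55637255 220.60784314  20.19900988] [307.54340661 220.59781836  78.49013534]
['top', 'scene'] [ 437.9 -371.1   48.2] -38.06033909010412 [ 0.18 -0.09 -0.08 -0.22  0.03  0.12]
['top', 'wrist'] [ 434.  -369.6  -17.2] -31.930901447130907 [-5.41  3.54 -0.97  0.97 -2.63  1.13]
['top', 'scene', 'wrist'] [ 428.1 -360.    47.9] -33.776565438242685 [-3.96  4.86 -0.69 -5.67  0.94 -0.29  0.93 -4.06  1.4 ]
t 11.275 pos [ 0.4005 -0.3109  0.1555] rot [-179.65  -26.2   -36.8 ] f [0.3 0.  0.5] w 0.06523719942343179 g 0.0 q [ 46. -17. -10. 129.  -4.  42. -88.]
  shift [-6.2 25.1 44.3] rot [ 0.0188  0.0662 -0.0468]
[ 0.39691625 -0.33919835  0.11289615]
t 11.275 pos [ 0.4005 -0.3109  0.1555] rot [-179.65  -26.2   -36.8 ] f [0.3 0.  0.5] w 0.06523719942343179 g 0.0 q [ 46. -17. -10. 129.  -4.  42. -88.]
  shift [-2.9 24.1 94.1] rot [ 0.0188  0.0662 -0.0468]
[ 0.41769655 -0.35309724  0.06959488]
```

```bash
cat > cov.py <<'E'
from h import *
import sys
C=np.array([.438,-.371,.0482]);Rc=Ro.from_euler("ZY",[-38.1,-30],degrees=True);Rt=Rc*Ro.from_euler("x",180,degrees=True)
for z in map(float,sys.argv[1:]): print(z);plan(C+Rc.apply([0,0,z]),Rt)
from cell import sensors
o=sensors.get_obs();print("TCP in cover frame mm",np.round(Rc.inv().apply(o["tool_pos"]-C)*1e3,1))
E
python3 cov.py .08 .06
```

```text
0.08
t 11.275 pos [ 0.4005 -0.3109  0.1555] rot [-179.65  -26.2   -36.8 ] f [0.3 0.  0.5] w 0.06523719942343179 g 0.0 q [ 46. -17. -10. 129.  -4.  42. -88.]
  shift [ 6.6 25.  45.4] rot [-0.0168  0.0664  0.0198]
0.06
t 11.275 pos [ 0.4005 -0.3109  0.1555] rot [-179.65  -26.2   -36.8 ] f [0.3 0.  0.5] w 0.06523719942343179 g 0.0 q [ 46. -17. -10. 129.  -4.  42. -88.]
  shift [ 7.9 25.4 65.4] rot [-0.0168  0.0664  0.0198]
TCP in cover frame mm [ -4.   24.1 126.2]
```

Call:
drive_tool:
  moves:
    - {"x": 3,"y": 12,"z": 22,"rx": -0.008,"ry": 0.033,"rz": 0.01,"fingers": -0.5}
    - {"x": 6.6,"y": 25,"z": 45,"rx": -0.0168,"ry": 0.0664,"rz": 0.0198,"fingers": -0.5}
    - {"x": 6.6,"y": 25,"z": 45,"rx": -0.0168,"ry": 0.0664,"rz": 0.0198,"fingers": -0.5}
    - {"x": 6.6,"y": 25,"z": 45,"rx": -0.0168,"ry": 0.0664,"rz": 0.0198,"fingers": -0.5}

```text
time_s: 11.78
tool_pos: [0.4087, -0.3458, 0.1203]
tool_rot: [180.0, -30.2, -37.9]
force: [0.3, -0.7, 0.1]
grip_width: 0.0651
grasp_force: 0.0
```

```bash
python3 cov.py .06 .025
```

```text
0.06
t 11.775 pos [ 0.4087 -0.3458  0.1203] rot [179.97 -30.17 -37.89] f [ 0.3 -0.7  0.1] w 0.06514909822179102 g 0.0 q [ 47. -13.  -9. 132.  -4.  31. -87.]
  shift [-2.7  1.8 21.8] rot [-0.0014 -0.003   0.0032]
0.025
t 11.775 pos [ 0.4087 -0.3458  0.1203] rot [179.97 -30.17 -37.89] f [ 0.3 -0.7  0.1] w 0.06514909822179102 g 0.0 q [ 47. -13.  -9. 132.  -4.  31. -87.]
  shift [-2.8  1.8 56.8] rot [-0.0014 -0.003   0.0032]
TCP in cover frame mm [ 2.6  1.7 81.8]
```

Call:
drive_tool:
  moves:
    - {"x": -2.7,"y": 1.8,"z": 15,"rx": -0.001,"ry": -0.003,"rz": 0.003,"fingers": -0.5}
    - {"x": -2.7,"y": 1.8,"z": 30,"rx": -0.001,"ry": -0.003,"rz": 0.003,"fingers": -0.5}
    - {"x": -2.7,"y": 1.8,"z": 42,"rx": -0.001,"ry": -0.003,"rz": 0.003,"fingers": -0.5}
    - {"x": -2.7,"y": 1.8,"z": 48,"rx": -0.001,"ry": -0.003,"rz": 0.003,"fingers": -0.5}
    - {"x": -2.7,"y": 1.8,"z": 52,"rx": -0.001,"ry": -0.003,"rz": 0.003,"fingers": -0.5}
    - {"x": -2.7,"y": 1.8,"z": 52,"rx": -0.001,"ry": -0.003,"rz": 0.003,"fingers": -0.5}

```text
time_s: 12.52
tool_pos: [0.4256, -0.3628, 0.0736]
tool_rot: [-179.9, -30.0, -38.2]
force: [0.7, -0.1, -0.4]
grip_width: 0.0653
grasp_force: 0.0
```

```bash
python3 cov.py .025; python3 - <<'E'
from h import *
from cell import vision,sensors
s=vision.read_camera("scene");w=vision.read_camera("wrist")
a=cv2.resize(s["image"][180:280,310:410],(500,500),interpolation=cv2.INTER_CUBIC)
b=cv2.resize(w["image"][120:300,200:400],(300,270));b=cv2.copyMakeBorder(b,0,230,0,0,0)
cv2.imwrite("pics/c8.png",cv2.hconcat([a,b])[:,:,::-1])
E
```

```text
0.025
t 12.525 pos [ 0.4256 -0.3628  0.0736] rot [-179.94  -30.02  -38.22] f [ 0.7 -0.1 -0.4] w 0.06525845059274982 g 0.0 q [ 48.  -5. -10. 132.  -2.  23. -89.]
  shift [ 0.2 -1.2  4.4] rot [ 0.0001 -0.0003 -0.0018]
TCP in cover frame mm [-0.2 -1.2 29.4]
```

View pics/c8.png

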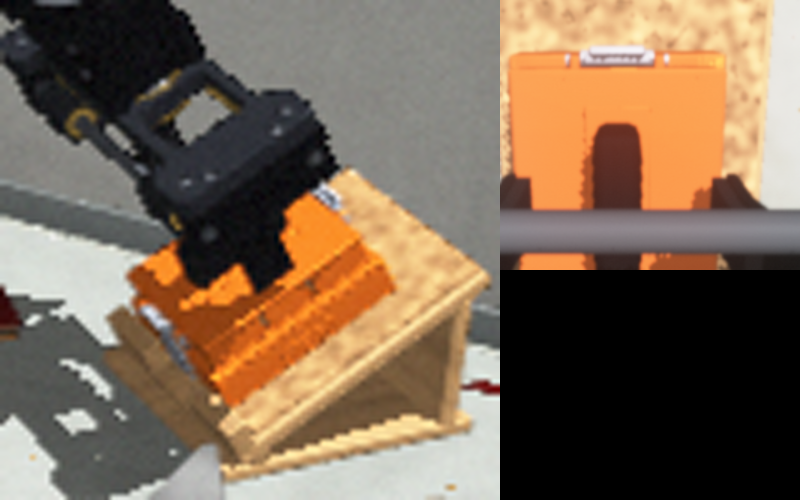

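The picture shows the fingers either side of the black rib (wrist crop col ~617, centred), with the tips just above the cover's top. I close on it.

Call:
drive_tool:
  moves:
    - {"x": 0,"y": -1,"z": 0.5,"rx": 0,"ry": 0,"rz": 0,"fingers": 0}
    - {"x": 0,"y": -1,"z": 0.5,"rx": 0,"ry": 0,"rz": 0,"fingers": 0.5}
    - {"x": 0,"y": -1,"z": 0.5,"rx": 0,"ry": 0,"rz": 0,"fingers": 1}
    - {"x": 0,"y": -1,"z": 0.5,"rx": 0,"ry": 0,"rz": 0,"fingers": 1}
    - {"x": 0,"y": -1,"z": 0.5,"rx": 0,"ry": 0,"rz": 0,"fingers": 1}
    - {"x": 0,"y": -1,"z": 0.5,"rx": 0,"ry": 0,"rz": 0,"fingers": 1}
    - {"x": 0,"y": -1,"z": 0.5,"rx": 0,"ry": 0,"rz": 0,"fingers": 1}
    - {"x": 0,"y": -1,"z": 0.5,"rx": 0,"ry": 0,"rz": 0,"fingers": 1}
  force: 45

```text
time_s: 13.62
tool_pos: [0.4263, -0.3621, 0.0732]
tool_rot: [-179.9, -30.0, -38.2]
force: [-0.3, 0.0, 0.8]
grip_width: 0.0155
grasp_force: 45.0
```

```bash
python3 cov.py .08
```

```text
0.08
t 13.625 pos [ 0.4263 -0.3621  0.0732] rot [-179.94  -30.02  -38.22] f [-0.3  0.   0.8] w 0.015474544829104559 g 44.99709606170654 q [ 48.  -5. -10. 132.  -2.  23. -89.]
  shift [  0.2  -0.2 -51. ] rot [ 0.     -0.0004 -0.0018]
TCP in cover frame mm [-0.2 -0.2 29. ]
```

Call:
drive_tool:
  moves:
    - {"x": 0,"y": 0,"z": -4,"rx": 0,"ry": 0,"rz": 0,"fingers": 1}
    - {"x": 0,"y": 0,"z": -12,"rx": 0,"ry": 0,"rz": 0,"fingers": 1}
    - {"x": 0,"y": 0,"z": -30,"rx": 0,"ry": 0,"rz": 0,"fingers": 1}
    - {"x": 0,"y": 0,"z": -48,"rx": 0,"ry": 0,"rz": 0,"fingers": 1}
    - {"x": 0,"y": 0,"z": -52,"rx": 0,"ry": 0,"rz": 0,"fingers": 1}
    - {"x": 0,"y": 0,"z": -52,"rx": 0,"ry": 0,"rz": 0,"fingers": 1}

```text
time_s: 14.38
tool_pos: [0.4058, -0.3461, 0.1185]
tool_rot: [-180.0, -30.1, -38.2]
force: [0.4, 0.1, -2.0]
grip_width: 0.0152
grasp_force: 45.0
```

```bash
python3 -c "
from h import *
plan([.43,-.16,.19],[180,0,-13.65])
plan([.4562,.014,.19],[180,0,-13.65])"
```

```text
t 14.375 pos [ 0.4058 -0.3461  0.1185] rot [-179.95  -30.06  -38.22] f [ 0.4  0.1 -2. ] w 0.01523919296523374 g 44.99567627906799 q [ 47. -13.  -9. 132.  -4.  31. -87.]
  shift [ -47.4 -161.2 -109.9] rot [ 0.1117 -0.5167 -0.4186]
t 14.375 pos [ 0.4058 -0.3461  0.1185] rot [-179.95  -30.06  -38.22] f [ 0.4  0.1 -2. ] w 0.01523919296523374 g 44.99567627906799 q [ 47. -13.  -9. 132.  -4.  31. -87.]
  shift [-122.7 -314.2 -153.4] rot [ 0.1117 -0.5167 -0.4186]
```

Call:
drive_tool:
  moves:
    - {"x": 7,"y": -19,"z": -37,"rx": 0,"ry": 0,"rz": 0,"fingers": 1}
    - {"x": 14,"y": -39,"z": -74,"rx": 0.01,"ry": -0.05,"rz": -0.04,"fingers": 1}
    - {"x": -6,"y": -78,"z": -85,"rx": 0.026,"ry": -0.121,"rz": -0.098,"fingers": 1}
    - {"x": -25,"y": -117,"z": -97,"rx": 0.041,"ry": -0.19,"rz": -0.154,"fingers": 1}
    - {"x": -45,"y": -157,"z": -108,"rx": 0.056,"ry": -0.26,"rz": -0.21,"fingers": 1}
    - {"x": -64,"y": -196,"z": -119,"rx": 0.071,"ry": -0.33,"rz": -0.267,"fingers": 1}
    - {"x": -84,"y": -235,"z": -131,"rx": 0.086,"ry": -0.4,"rz": -0.323,"fingers": 1}
    - {"x": -103,"y": -275,"z": -142,"rx": 0.1,"ry": -0.46,"rz": -0.375,"fingers": 1}
    - {"x": -122.7,"y": -314.2,"z": -153.4,"rx": 0.1117,"ry": -0.5167,"rz": -0.4186,"fingers": 1}
    - {"x": -122.7,"y": -314.2,"z": -153.4,"rx": 0.1117,"ry": -0.5167,"rz": -0.4186,"fingers": 1}
    - {"x": -122.7,"y": -314.2,"z": -153.4,"rx": 0.1117,"ry": -0.5167,"rz": -0.4186,"fingers": 1}
    - {"x": -122.7,"y": -314.2,"z": -153.4,"rx": 0.1117,"ry": -0.5167,"rz": -0.4186,"fingers": 1}

```text
time_s: 15.88
tool_pos: [0.456, 0.0127, 0.1896]
tool_rot: [180.0, 0.0, -13.8]
force: [1.0, -0.2, -1.6]
grip_width: 0.0158
grasp_force: 45.0
```

```bash
python3 - <<'E'
from h import *
from cell import vision,sensors
o=sensors.get_obs();w=vision.read_camera("wrist");s=vision.read_camera("scene");pickle.dump((w,s,o),open("c9.pkl","wb"))
R=Ro.from_euler("xyz",o["tool_rot"],degrees=True)*Ro.from_euler("x",180,degrees=True)
print(o["tool_pos"],R.as_euler("xyz",degrees=True))
def om(c):
    h=cv2.cvtColor(c["image"],cv2.COLOR_RGB2HSV);return (h[...,0]<20)&(h[...,1]>150)&(h[...,2]>70)
m=om(w);m[235:]=0
l=max(range(1),default=0)
n,lab,st,ce=cv2.connectedComponentsWithStats(m.astype(np.uint8));i=1+st[1:,4].argmax();m=lab==i;print("wrist orange",st[i])
v0=st[i,1]
for v in range(v0,235,8):
    u=np.nonzero(m[v])[0]; 
    if len(u):print(v,u[0],u[-1],end="; ")
print()
print("top rows",[(u,np.nonzero(m[:,u])[0].min()) for u in range(230,335,10) if m[:,u].any()])
org=o["tool_pos"]+R.apply([0,0,-.029])
for z in (0,.0185,.039): print(z,"pred +x corners",np.round(proj(w,org+R.apply([[.0505,.043,z],[.0505,-.043,z],[0,.043,z],[0,-.043,z]])),1).tolist())
b,mm=blob(om(s),proj(s,org+[0,0,.02])[0]);print("scene",b,hullm(proj(s,org+R.apply(box(.101,.086,0,.039)))))
d=pickle.load(open("cams.pkl","rb"))["scene"]
b,_=blob(om(d),(361,236));Rc=Ro.from_euler("ZY",[-38.1,-30],degrees=True);print("scene0",b,hullm(proj(d,np.array([.438,-.371,.0482])+Rc.apply(box(.101,.086,0,.039)))))
E
```

```text
[0.45602638 0.01272371 0.18955836] [-5.88973013e-03  3.21099910e-02 -1.37713871e+01]
wrist orange [ 208  160  143   75 6318]
160 209 211; 168 208 226; 176 208 210; 184 209 216; 192 209 316; 200 210 350; 208 210 349; 216 211 349; 224 211 348; 232 212 348; 
top rows [(230, np.int64(163)), (240, np.int64(162)), (250, np.int64(163)), (260, np.int64(165)), (270, np.int64(165)), (280, np.int64(165)), (290, np.int64(165)), (300, np.int64(165)), (310, np.int64(165)), (320, np.int64(163)), (330, np.int64(164))]
0 pred +x corners [[214.7, 152.8], [346.2, 152.8], [218.4, 226.6], [342.5, 226.6]]
0.0185 pred +x corners [[208.4, 155.1], [352.5, 155.2], [212.9, 235.3], [348.0, 235.4]]
0.039 pred +x corners [[200.0, 158.3], [360.9, 158.3], [205.5, 247.0], [355.3, 247.1]]
scene [236.20969337 160.140455    31.79622619] [236.12771662 159.38398576  33.01122201]
scene0 [361.4599466  236.62149533  38.70400496] [360.77379491 236.25705657  39.41843551]
```

```bash
python3 - <<'E'
from h import *
w,s,o=pickle.load(open("c9.pkl","rb"));im=w["image"]
for u in (220,240,320,338): print(u,[(v,*im[v,u].tolist()) for v in range(146,184,2)])
for v in (180,210): print(v,[(u,*im[v,u].tolist()) for u in list(range(198,216,2))+list(range(340,362,2))])
E
```

```text
220 [(146, 174, 162, 156), (148, 152, 136, 130), (150, 151, 134, 127), (152, 152, 129, 120), (154, 160, 101, 78), (156, 243, 144, 83), (158, 255, 200, 111), (160, 255, 205, 115), (162, 253, 169, 94), (164, 210, 109, 65), (166, 248, 149, 82), (168, 255, 190, 104), (170, 255, 203, 112), (172, 255, 203, 112), (174, 255, 203, 111), (176, 255, 202, 110), (178, 255, 203, 110), (180, 255, 203, 110), (182, 255, 202, 109)]
240 [(146, 113, 84, 83), (148, 116, 85, 85), (150, 117, 84, 84), (152, 124, 84, 80), (154, 155, 86, 64), (156, 246, 148, 84), (158, 255, 209, 118), (160, 255, 207, 118), (162, 250, 160, 90), (164, 225, 120, 69), (166, 250, 153, 83), (168, 255, 196, 108), (170, 255, 208, 116), (172, 255, 209, 116), (174, 255, 209, 116), (176, 255, 209, 116), (178, 255, 209, 115), (180, 255, 209, 115), (182, 255, 208, 114)]
320 [(146, 176, 156, 166), (148, 177, 155, 166), (150, 177, 153, 163), (152, 176, 146, 151), (154, 179, 109, 90), (156, 251, 168, 100), (158, 255, 229, 141), (160, 255, 233, 147), (162, 255, 211, 127), (164, 232, 132, 81), (166, 253, 172, 98), (168, 255, 220, 129), (170, 2
[... 745 characters left out ...]
7), (214, 255, 200, 108), (340, 255, 233, 145), (342, 255, 233, 146), (344, 255, 233, 146), (346, 255, 233, 148), (348, 255, 233, 147), (350, 255, 230, 143), (352, 255, 210, 144), (354, 243, 229, 218), (356, 240, 235, 231), (358, 241, 237, 232), (360, 241, 237, 233)]
210 [(198, 138, 128, 122), (200, 138, 128, 123), (202, 139, 129, 123), (204, 139, 128, 121), (206, 140, 128, 120), (208, 143, 124, 116), (210, 167, 97, 68), (212, 185, 92, 49), (214, 187, 93, 49), (340, 199, 101, 60), (342, 201, 104, 62), (344, 200, 104, 63), (346, 199, 103, 62), (348, 198, 104, 63), (350, 201, 127, 95), (352, 236, 227, 218), (354, 241, 238, 234), (356, 242, 239, 234), (358, 242, 239, 234), (360, 242, 239, 235)]
```

```bash
python3 -c "
from h import *
plan([.4562,.0140,.076],[180,0,-13.65])"
```

```text
t 15.975 pos [0.4561 0.013  0.1899] rot [-179.99    0.    -13.76] f [-0.3  0.2 -1.9] w 0.015461926968347453 g 44.995720982551575 q [  19.   -4.  -23.  110.   -2.   74. -107.]
  shift [ -0.2  -1.  113.9] rot [-0.0001  0.0001 -0.0019]
```

Call:
drive_tool:
  moves:
    - {"x": -0.2,"y": -1.1,"z": 35,"rx": 0,"ry": 0,"rz": -0.002,"fingers": 1}
    - {"x": -0.2,"y": -1.1,"z": 65,"rx": 0,"ry": 0,"rz": -0.002,"fingers": 1}
    - {"x": -0.2,"y": -1.1,"z": 90,"rx": 0,"ry": 0,"rz": -0.002,"fingers": 1}
    - {"x": -0.2,"y": -1.1,"z": 105,"rx": 0,"ry": 0,"rz": -0.002,"fingers": 1}
    - {"x": -0.2,"y": -1.1,"z": 112,"rx": 0,"ry": 0,"rz": -0.002,"fingers": 1}
    - {"x": -0.2,"y": -1.1,"z": 112,"rx": 0,"ry": 0,"rz": -0.002,"fingers": 1}
    - {"x": -0.2,"y": -1.1,"z": 112,"rx": 0,"ry": 0,"rz": -0.002,"fingers": 1}
  force: 55

```text
time_s: 16.85
tool_pos: [0.4572, 0.0151, 0.0789]
tool_rot: [-180.0, -0.1, -13.5]
force: [1.0, 0.3, -1.5]
grip_width: 0.0156
grasp_force: 55.0
```

```bash
python3 - <<'E'
from h import *
plan([.4562,.0140,.062],[180,0,-13.65])
from cell import vision
from fitw import *
w=vision.read_camera("wrist");cs=[w]
p=fit(cs,[.4562,.014,np.radians(-13.65)],150,[rect(.136,.1,.006)]);print("plate refit wrist",p[:2]*1e3,np.degrees(p[2]))
plan([.4562,.0140,.062],[180,0,-13.65])
E
```

```text
t 16.85 pos [0.4572 0.0151 0.0789] rot [-1.7996e+02 -8.0000e-02 -1.3540e+01] f [ 1.   0.3 -1.5] w 0.015590067104936729 g 54.99574542045593 q [  19.    2.  -24.  117.    1.   61. -109.]
  shift [-0.7  1.3 16.8] rot [-0.0006 -0.0014  0.0019]
plate refit wrist [455.85749724  15.15808176] -13.959698945134692
t 16.9 pos [0.4572 0.0151 0.0788] rot [-1.7996e+02 -8.0000e-02 -1.3540e+01] f [ 0.4  0.3 -2.1] w 0.01543568767112367 g 54.99574899673462 q [  19.    2.  -24.  117.    1.   61. -109.]
  shift [-0.7  1.3 16.8] rot [-0.0006 -0.0013  0.0019]
```

Call:
drive_tool:
  moves:
    - {"x": -0.7,"y": 1.0,"z": 5,"rx": 0,"ry": -0.001,"rz": 0,"fingers": 1}
    - {"x": -0.7,"y": 1.0,"z": 9,"rx": 0,"ry": -0.001,"rz": 0,"fingers": 1}
    - {"x": -0.7,"y": 1.0,"z": 10,"rx": 0,"ry": -0.001,"rz": 0,"fingers": 1}
    - {"x": -0.7,"y": 1.0,"z": 10,"rx": 0,"ry": -0.001,"rz": 0,"fingers": 1}

```text
time_s: 17.4
tool_pos: [0.4554, 0.0143, 0.0678]
tool_rot: [-180.0, 0.1, -13.5]
force: [-0.1, -0.8, -1.5]
grip_width: 0.0149
grasp_force: 55.0
```

```bash
python3 - <<'E'
from h import *
plan([.4562,.0142,.062],[180,0,-13.65])
E
```

```text
t 17.4 pos [0.4554 0.0143 0.0678] rot [-1.7998e+02  9.0000e-02 -1.3530e+01] f [-0.1 -0.8 -1.5] w 0.014947756218040238 g 54.995747208595276 q [  19.    3.  -24.  118.    1.   59. -110.]
  shift [ 0.9 -0.1  5.8] rot [-0.0004  0.0016  0.002 ]
```

Aligned to within 1 mm. I lower gently until the clip noses reach the rim.

Call:
drive_tool:
  moves:
    - {"x": 0.7,"y": 0,"z": 2,"rx": 0,"ry": 0.001,"rz": 0,"fingers": 1}
    - {"x": 0.7,"y": 0,"z": 4,"rx": 0,"ry": 0.001,"rz": 0,"fingers": 1}
    - {"x": 0.7,"y": 0,"z": 6,"rx": 0,"ry": 0.001,"rz": 0,"fingers": 1}
    - {"x": 0.7,"y": 0,"z": 6,"rx": 0,"ry": 0.001,"rz": 0,"fingers": 1}

```text
time_s: 17.9
tool_pos: [0.4559, 0.0141, 0.0617]
tool_rot: [-180.0, 0.0, -13.5]
force: [-0.4, -0.5, -1.7]
grip_width: 0.0155
grasp_force: 55.0
```

Call:
drive_tool:
  moves:
    - {"x": 0,"y": 0,"z": 2,"rx": 0,"ry": 0,"rz": 0,"fingers": 1}
    - {"x": 0,"y": 0,"z": 4,"rx": 0,"ry": 0,"rz": 0,"fingers": 1}
    - {"x": 0,"y": 0,"z": 4,"rx": 0,"ry": 0,"rz": 0,"fingers": 1}

```text
time_s: 18.27
tool_pos: [0.4559, 0.0142, 0.0577]
tool_rot: [-180.0, 0.0, -13.5]
force: [0.9, -0.1, -1.1]
grip_width: 0.0158
grasp_force: 55.0
```

Call:
drive_tool:
  moves:
    - {"x": 0,"y": 0,"z": 1,"rx": 0,"ry": 0,"rz": 0,"fingers": 1}
    - {"x": 0,"y": 0,"z": 2,"rx": 0,"ry": 0,"rz": 0,"fingers": 1}
    - {"x": 0,"y": 0,"z": 3,"rx": 0,"ry": 0,"rz": 0,"fingers": 1}
    - {"x": 0,"y": 0,"z": 4,"rx": 0,"ry": 0,"rz": 0,"fingers": 1}
    - {"x": 0,"y": 0,"z": 4,"rx": 0,"ry": 0,"rz": 0,"fingers": 1}

```text
time_s: 18.9
tool_pos: [0.4575, 0.0141, 0.0555]
tool_rot: [-180.0, -0.1, -13.5]
force: [-1.4, -0.3, 7.3]
grip_width: 0.0154
grasp_force: 55.0
```

Call:
drive_tool:
  moves:
    - {"x": -0.5,"y": 0,"z": 1,"rx": 0,"ry": 0,"rz": 0,"fingers": 1}
    - {"x": -0.5,"y": 0,"z": 2,"rx": 0,"ry": 0,"rz": 0,"fingers": 1}
    - {"x": -0.5,"y": 0,"z": 3,"rx": 0,"ry": 0,"rz": 0,"fingers": 1}
    - {"x": -0.5,"y": 0,"z": 3,"rx": 0,"ry": 0,"rz": 0,"fingers": 1}

```text
time_s: 19.4
tool_pos: [0.4585, 0.0142, 0.0541]
tool_rot: [-180.0, -0.3, -13.5]
force: [-1.9, -0.8, 16.2]
grip_width: 0.0155
grasp_force: 55.0
```

Call:
drive_tool:
  moves:
    - {"x": 0,"y": 0,"z": 1,"rx": 0,"ry": 0,"rz": 0,"fingers": 1}
    - {"x": 0,"y": 0,"z": 2,"rx": 0,"ry": 0,"rz": 0,"fingers": 1}
    - {"x": 0,"y": 0,"z": 3,"rx": 0,"ry": 0,"rz": 0,"fingers": 1}
    - {"x": 0,"y": 0,"z": 3,"rx": 0,"ry": 0,"rz": 0,"fingers": 1}

```text
time_s: 19.9
tool_pos: [0.4551, 0.0142, 0.0472]
tool_rot: [-180.0, 0.1, -13.5]
force: [0.4, -0.1, -1.7]
grip_width: 0.0158
grasp_force: 55.0
```

Call:
drive_tool:
  moves:
    - {"x": 0.5,"y": 0,"z": 1,"rx": 0,"ry": 0,"rz": 0,"fingers": 1}
    - {"x": 0.5,"y": 0,"z": 2,"rx": 0,"ry": 0,"rz": 0,"fingers": 1}
    - {"x": 0.5,"y": 0,"z": 3,"rx": 0,"ry": 0,"rz": 0,"fingers": 1}
    - {"x": 0.5,"y": 0,"z": 3,"rx": 0,"ry": 0,"rz": 0,"fingers": 1}

```text
time_s: 20.4
tool_pos: [0.4557, 0.0141, 0.0459]
tool_rot: [180.0, 0.1, -13.5]
force: [-5.7, -0.6, 9.5]
grip_width: 0.0159
grasp_force: 55.0
```

Call:
drive_tool:
  moves:
    - {"x": 0,"y": 0,"z": 1,"rx": 0,"ry": 0,"rz": 0,"fingers": 1}
    - {"x": 0,"y": 0,"z": 2,"rx": 0,"ry": 0,"rz": 0,"fingers": 1}
    - {"x": 0,"y": 0,"z": 3,"rx": 0,"ry": 0,"rz": 0,"fingers": 1}
    - {"x": 0,"y": 0,"z": 3,"rx": 0,"ry": 0,"rz": 0,"fingers": 1}

```text
time_s: 20.9
tool_pos: [0.4557, 0.014, 0.0458]
tool_rot: [179.9, 0.1, -13.5]
force: [-15.1, 0.0, 33.9]
grip_width: 0.0156
grasp_force: 55.0
```

Hard stop at 0.0458 with 34 N, as predicted for home. I ease off and tug lightly to check that both clips hold.

Call:
drive_tool:
  moves:
    - {"x": 0,"y": 0,"z": -3,"rx": 0,"ry": 0,"rz": 0,"fingers": 1}
    - {"x": 0,"y": 0,"z": -5.5,"rx": 0,"ry": 0,"rz": 0,"fingers": 1}
    - {"x": 0,"y": 0,"z": -7,"rx": 0,"ry": 0,"rz": 0,"fingers": 1}
    - {"x": 0,"y": 0,"z": -7,"rx": 0,"ry": 0,"rz": 0,"fingers": 1}

```text
time_s: 21.4
tool_pos: [0.4554, 0.0142, 0.0476]
tool_rot: [-180.0, 0.1, -13.5]
force: [2.7, -0.8, -11.6]
grip_width: 0.0156
grasp_force: 55.0
```

Call:
drive_tool:
  moves:
    - {"x": 0,"y": 0,"z": 2,"rx": 0,"ry": 0,"rz": 0,"fingers": 1}
    - {"x": 0,"y": 0,"z": 5,"rx": 0,"ry": 0,"rz": 0,"fingers": 1}
    - {"x": 0,"y": 0,"z": 6,"rx": 0,"ry": 0,"rz": 0,"fingers": 1}
    - {"x": 0,"y": 0,"z": 6,"rx": 0,"ry": 0,"rz": 0,"fingers": 1}
    - {"x": 0,"y": 0,"z": 3.5,"rx": 0,"ry": 0,"rz": 0,"fingers": 1}
    - {"x": 0,"y": 0,"z": 3.5,"rx": 0,"ry": 0,"rz": 0,"fingers": 1}

```text
time_s: 22.15
tool_pos: [0.4567, 0.0141, 0.0459]
tool_rot: [-180.0, -0.0, -13.5]
force: [0.6, 0.6, 1.7]
grip_width: 0.0156
grasp_force: 55.0
```

Call:
drive_tool:
  moves:
    - {"x": 0,"y": 0,"z": -1,"rx": 0,"ry": 0,"rz": 0,"fingers": 0.3}
    - {"x": 0,"y": 0,"z": -1,"rx": 0,"ry": 0,"rz": 0,"fingers": 0}
    - {"x": 0,"y": 0,"z": -1,"rx": 0,"ry": 0,"rz": 0,"fingers": 0}
    - {"x": 0,"y": 0,"z": -1,"rx": 0,"ry": 0,"rz": 0,"fingers": 0}
    - {"x": 0,"y": 0,"z": -20,"rx": 0,"ry": 0,"rz": 0,"fingers": 0}
    - {"x": 0,"y": 0,"z": -60,"rx": 0,"ry": 0,"rz": 0,"fingers": 0}
    - {"x": 0,"y": 0,"z": -110,"rx": 0,"ry": 0,"rz": 0,"fingers": 0}
    - {"x": 0,"y": 0,"z": -150,"rx": 0,"ry": 0,"rz": 0,"fingers": 0}
    - {"x": 0,"y": 0,"z": -150,"rx": 0,"ry": 0,"rz": 0,"fingers": 0}
    - {"x": 0,"y": 0,"z": -150,"rx": 0,"ry": 0,"rz": 0,"fingers": 0}

```text
time_s: 23.4
tool_pos: [0.4557, 0.014, 0.1948]
tool_rot: [-180.0, 0.1, -13.5]
force: [-0.5, 0.3, -0.2]
grip_width: 0.0437
grasp_force: 0.0
```

```bash
python3 - <<'E'
from fitw import *
from cell import vision,sensors
w=vision.read_camera("wrist");s=vision.read_camera("scene")
def om(c):
    h=cv2.cvtColor(c["image"],cv2.COLOR_RGB2HSV);return (h[...,0]<20)&(h[...,1]>100)&(h[...,2]>70)
R=Ro.from_euler("z",-13.6,degrees=True)
for z in (.0165,.0265):
    org=np.array([.4562,.014,z])
    b,_=blob(om(s),proj(s,org+[0,0,.02])[0]);print("scene",b,hullm(proj(s,org+R.apply(box(.101,.086,0,.039)))))
    p=fit([w],[.4562,.014,np.radians(-13.6)],225,[rect(.101,.086,z+.0215)]);print("wrist",z,p[:2]*1e3,np.degrees(p[2]))
o=sensors.get_obs();print(o["time_s"],o["tool_pos"],o["force"])
E
```

```text
scene [224.49507817 204.98436595  41.55718951] [236.15288168 207.76327657  32.68652941]
wrist 0.0165 [455.83228007  17.11073789] -13.45709849543381
scene [224.49507817 204.98436595  41.55718951] [236.1270783  204.52290898  32.71099912]
wrist 0.0265 [456.26773795  16.92671199] -13.548483716745055
23.5 [0.45518013 0.01403316 0.19401685] [ 0.1471266  -0.43744828 -0.65385554]
```

```bash
python3 - <<'E'
from h import *
from cell import vision
s=vision.read_camera("scene");t=vision.read_camera("wrist")
h=cv2.cvtColor(s["image"],cv2.COLOR_RGB2HSV);m=(h[...,0]<20)&(h[...,1]>170)&(h[...,2]>70)
m[:170]=0;m[235:]=0;m[:,:205]=0;m[:,265:]=0
v,u=np.nonzero(m);print("ext",u.min(),u.max(),v.min(),v.max(),len(u));b,_=blob(m,(236,207))
R=Ro.from_euler("z",-13.6,degrees=True)
print(b)
for z in (.0165,.0215,.0265):
    q=proj(s,np.array([.4562,.014,z])+R.apply(box(.101,.086,0,.039)));print(z,hullm(q),q.min(0),q.max(0))
im=t["image"]
h=cv2.cvtColor(im,cv2.COLOR_RGB2HSV)
for r in (190,215): print(r,[(int(c),*im[r,c].tolist()) for c in list(range(222,240,2))+list(range(322,342,2))])
print(np.round(proj(t,np.array([.4562,.014,.0165])+R.apply([[.0505,.043,.0215],[.0505,-.043,.0215],[0,.043,.0215],[0,-.043,.0215]])),1))
E
```

```text
ext 213 259 196 223 755
[236.1902834  208.57388664  31.43246729]
0.0165 [236.15288168 207.76327657  32.68652941] [212.30105417 191.74667699] [259.98421367 224.3398879 ]
0.0215 [236.1399963  206.1453408   32.69880869] [212.25490576 190.16153137] [260.00470136 222.68939844]
0.0265 [236.1270783  204.52290898  32.71099912] [212.20862778 188.57212747] [260.02524599 221.03416101]
190 [(222, 132, 126, 120), (224, 132, 126, 121), (226, 133, 126, 121), (228, 134, 127, 122), (230, 139, 133, 127), (232, 198, 195, 189), (234, 224, 222, 216), (236, 160, 154, 149), (238, 105, 90, 88), (322, 220, 210, 206), (324, 238, 235, 231), (326, 239, 235, 232), (328, 238, 235, 231), (330, 237, 234, 230), (332, 238, 235, 231), (334, 238, 236, 232), (336, 238, 236, 232), (338, 239, 237, 233), (340, 239, 237, 233)]
215 [(222, 138, 136, 130), (224, 144, 142, 136), (226, 140, 138, 131), (228, 135, 133, 127), (230, 136, 134, 127), (232, 155, 153, 146), (234, 142, 140, 134), (236, 130, 126, 121), (238, 115, 109, 106), (322, 232, 230, 226), (324, 238, 237, 232), (326, 238, 237, 233), (328, 239, 238, 234), (330, 239, 238, 234), (332, 239, 238, 234), (334, 240, 239, 235), (336, 241, 240, 236), (338, 241, 241, 237), (340, 241, 240, 237)]
[[239.  142.1]
 [321.7 142.2]
 [240.5 189.8]
 [320.1 189.9]]
```

The scene view puts the cover at its home height (bias-corrected row 207.8, predicted 207.8) and centred. I hand the job in.

```bash
python3 -c "
from cell import workorder
print(workorder.sign_off())"
```

```text
the job is handed in; nothing more can be done
None
```

The job is handed in at about 23.5 s; sign-off returned no verdict. The puck lies in the cup, about 0.5 mm off centre by camera. The cover is pressed to its stop at home height, and a 10 N tug did not pull it off the clips. The arm is clear, and no swatch or cork-block contact was seen (their positions were not re-measured).

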